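# Clear the soldering bench: bottles, reels and the used battery

### The arm

A 6-joint arm with a two-finger parallel gripper is mounted at the origin on a cart in front of the work surface, level with it; the furniture and walls round the work are solid. World frame = base frame: x ahead of the robot, y to its left, z up, the work surface at z = 0. Lengths are in m, angles in rad, forces in N, time in s.
With the tool pointing down it reaches from about 0.35 to 0.975 m from the base axis. Payload 4.9 kg.
Tool frame: the origin (TCP) lies midway between the tips of the shut fingers; the grasp point (between the pads) lies 19 mm behind it; z points along the fingers, y is the direction in which the jaws open and shut (so a half turn about z gives the same grasp; the last joint's range is limited). The gripper opens to 85 mm and grips with 20 to 120 N. Pads are 22 mm wide; open, the fingers measure 114 mm over their backs; the gripper's body (76 mm by 85 mm) begins 54 mm behind the grasp point. The pads swing forward as they close: fully open they stand 13 mm farther back than shut.
Start: joints at [1.151, 0.053, 1.613, -0, 1.476, -0.119], TCP at [0.185, 0.597, 0.231] pointing down, gripper open.
Joint ranges: [-3.01, 3.01], [-1.01, 2.22], [0.06, 2.58], [-1.02, 4.17], [0.09, 2.62], [-3.14, 3.14]. Speed limits (rad/s): [2.57, 2.57, 3.14, 3.14, 3.14, 3.14].

### API

Orientations are given as a unit quaternion [w, x, y, z].
In Python, from plant import state, grab_frame, camera_params, job_done, boxes_of gives the robot as it stands.
- The arm moves only by the tool step_arm, never from a script. Its argument "steps" is a list of rows, each a list of 4 numbers: the shift along the tool's x, y, z in mm, then the turn about the tool's z in degrees. A call has 1 to 8 rows; each row shifts and turns the pose as measured when the row begins, along the tool's axes as they then stand; what a row does not reach is not made up. A row lasts 1/10 s, in which the tool goes at most 50 mm and 8.59 degrees, less where a joint would pass 70% of its speed; a pose out of reach is approached as far as the arm can. A call is refused whole if a number of a shift passes 50 or a number of a turn 8.59, either way. A call with a gripper value outside its range is refused whole. "claw" is the opening in per cent of the stroke, from 0 (shut) to 100 (fully open), set as the call begins (left out, the last holds). The fingers move at their own pace and stop on an object; the grip force is fixed at half the most. Time passes only in rows, so rows that do not move let the fingers close. It gives the time, the measured TCP pose, the force and the opening at its end, in the units of the state.
- state(): the state, without advancing time (a new reading comes with each control period).
- grab_frame(name): name is "scene" or "top"; returns (picture, depth): 420x560x3 uint8, red, green, blue; 420x560 float32, m along the optical axis (not along the pixel's ray), 0 where there is no reading.
- camera_params(name): a dict with "mtx" (3x3 intrinsics, pixels), "extrinsics" (4x4, takes a point from camera to world coordinates). Camera axes: x right, y down, z forward; pixel columns grow to the right and rows downward; lengths in m; the calibration is good to about 2 mm. A picture is of the moment at which its call begins. camera_params takes no time and is no camera call.
- job_done(): hands the job in, once; it reports no verdict.
Trained networks look in the newest picture that a camera, given by its name, has taken for a name from the list of things; names that differ only in an ending like _2 or _b are one class to them, and where a whole thing is asked for, a point or a joint stands for the part that bears it (a point fixed in the world has none). Each returns a list of dicts, best first, with "p" (0 to 1); they miss things now and then, are a little off and sometimes report something else, mostly with a low value. They report only what shows in the picture. A call takes as long as a camera call. They do not tell look-alikes from the thing itself.
- boxes_of(camera, label): "box" ([left, top, width, height] in pixels, round what is visible of it).
The state is a dict: "time": time; "joint_pos": joint angles; "joint_vel": joint speeds; "joint_efforts": joint torques, N m; "tool_pos": TCP position; "tool_rot": TCP orientation; "contact_force": force on the tool from outside, world axes, zero at the start; "ft_torque": the same for the moment, N m; "gripper_width": opening from 0.0 (shut) to 1.0 (fully open).
Only numpy, scipy, OpenCV 4.12 (cv2) and the standard library are available. Lean on these libraries where they do the work, as an engineer would, in place of code of your own. Each camera call takes 0.05 s, during which the arm holds its last target. There are 200 camera calls.

### The job

Clear up after the repair: stand the two bottles in the grey rack, the red-capped one in the wide cup and the yellow-capped one in the narrow cup, set the grey reel in the blue reel stand and the yellow reel in the yellow one so that leaded and lead-free solder stay apart, and lay the used battery flat in the middle of the steel dish. Keep the bottles upright the whole time, and leave everything sitting flat on the floor of its place.

Things in the scene. Friction and masses are not known exactly. Their poses are not given: they have to be found in the camera images.
- wash_bottle: Larger screw-cap bottle, clear-white with a red cap. 38 mm diameter up to 53 mm, cap 28 mm diameter up to 65 mm; stands upright. Grip the body, not the cap. Loose, about 40 g. Origin: centre of the underside; z up. 
- oil_bottle: Smaller screw-cap bottle, pale yellow with a yellow cap. 26 mm diameter up to 42 mm, cap 20 mm diameter up to 51 mm; stands upright. Grip the body, not the cap. Loose, about 40 g. Origin: centre of the underside; z up. 
- grey_reel: Taller reel of bare grey wire between dark flanges, standing on a flange: 56 mm diameter, 44 mm high. Solid to the touch; grip across the diameter. Loose, about 250 g. Origin: centre of the underside; z up. 
- yellow_reel: Flat yellow reel lying on a flange: 64 mm diameter, 21 mm high. Grip across the diameter. Loose, about 90 g. Origin: centre of the underside; z up. 
- cell: Used AA battery, red and white, lying on its side: 50 mm long along its own y, 15 mm wide (x) and 15 mm high. It does not roll. Loose, about 25 g. Origin: centre of the underside; z up. 
- bottle_rack: Mid-grey bottle rack: a base plate 66 mm (x) by 124 mm (y) and 5 mm thick with two round cups in a row on it, walls 3 mm, rims 23 mm and cup floors 5 mm above the origin: the wide cup 52 mm across inside with its centre at (0, -26 mm), the narrow cup 37 mm across inside at (0, +33 mm). Fixed to the bench. Origin: centre of the underside; z up. 
- blue_reel_stand: Blue reel stand: a round dish 96 mm across and 11 mm high with a nest 66 mm across and 7 mm deep at its centre (nest floor 4 mm above the origin). A thin steel wire guide with an eyelet stands on the rim at (+31, +31 mm), up to 47 mm above the origin: keep the fingers beside it. Fixed to the bench. Origin: centre of the underside; z up. 
- yellow_reel_stand: Yellow reel stand: a round dish 96 mm across and 11 mm high with a nest 78 mm across and 7 mm deep at its centre (nest floor 4 mm above the origin). A thin steel wire guide with an eyelet stands on the rim at (+31, +31 mm), up to 47 mm above the origin: keep the fingers beside it. Fixed to the bench. Origin: centre of the underside; z up. 
- steel_dish: Round polished steel dish, 90 mm across at the rim, 14 mm high, flaring from a flat floor 71 mm across that lies 3 mm above the origin. The soldering-iron stand in the middle of the bench (not part of the job) is about 125 mm tall: carry things over it with room to spare. Fixed to the bench. Origin: centre of the underside; z up. 
Things that resemble listed ones, but are neither listed nor needed, are in the scene too. What is shaped like the wash_bottle but turquoise is not meant.

How it is judged:
By the outcome, as a careful person would: the job done as asked, in the order asked, and still so for the second after the job is handed in, with the robot touching nothing.
It also fails if it takes over 125 s, if anything falls off the work surface, if the arm or the gripper's body presses on something with over 40 N, if the wrist force passes 120 N, or if a joint passes its speed limit or range.

## Working session

There is one attempt and no reset: what is moved stays moved. The work goes in short steps, Python scripts to look and compute and a tool call to move; the robot and the scene stay as the last step left them, time stands still between calls to the robot, and variables do not carry over. Pictures are saved under pics/ and viewed, about 12 in all and at most 16, crops included, and the job is handed in when it is done.

Besides the shell and the picture viewer there is one more tool, called after "Call:" as name(argument=value, ...) on one line, values as JSON. step_arm: Moves the arm, as the interface text tells. Its arguments: {"type":"object","properties":{"steps":{"type":"array"},"claw":{"type":"number"}},"required":["steps"]}

```bash
ls; mkdir -p pics
cat > h.py <<'E'
import numpy as np, cv2
from plant import state, grab_frame, camera_params, job_done, boxes_of
def cloud(name,d):
    c=camera_params(name);K=np.array(c["mtx"]);T=np.array(c["extrinsics"])
    v,u=np.indices(d.shape)
    P=np.stack([(u-K[0,2])/K[0,0]*d,(v-K[1,2])/K[1,1]*d,d],-1)
    W=P@T[:3,:3].T+T[:3,3]; W[d==0]=np.nan
    return W
def save(n,im,sc=1.4):
    cv2.imwrite('pics/'+n,cv2.resize(im[:,:,::-1],None,fx=sc,fy=sc))
E
python3 - <<'E'
from h import *
for n in("top","scene"):
    im,d=grab_frame(n); save(n+"0.png",im); np.savez(n+"0.npz",im=im,d=d)
    W=cloud(n,d); print(n,camera_params(n))
    for l in "wash_bottle oil_bottle grey_reel yellow_reel cell bottle_rack blue_reel_stand yellow_reel_stand steel_dish".split():
        for b in boxes_of(n,l)[:4]:
            x,y,w,h=[int(round(t)) for t in b["box"]]
            r=W[y+h//4:y+h*3//4+1,x+w//4:x+w*3//4+1].reshape(-1,3)
            print(l,round(b["p"],2),x,y,w,h,np.round(np.nanmedian(r,0),3))
print(state())
E
```

```text
pics
top {'mtx': array([[380.99051347,   0.        , 279.72293395],
       [  0.        , 380.99051347, 210.18487439],
       [  0.        ,   0.        ,   1.        ]]), 'extrinsics': array([[-0.10885584, -0.97344286,  0.20139366,  0.33674618],
       [-0.99405607,  0.1069471 , -0.02036764,  0.1064955 ],
       [-0.00171174, -0.20241373, -0.9792986 ,  0.99987258],
       [ 0.        ,  0.        ,  0.        ,  1.        ]])}
wash_bottle 0.6 237 243 14 16 [0.437 0.186 0.065]
wash_bottle 0.52 157 236 22 15 [0.478 0.372 0.063]
oil_bottle 0.57 215 265 11 8 [0.401 0.249 0.051]
grey_reel 0.78 160 194 25 23 [0.578 0.361 0.045]
grey_reel 0.69 354 143 32 36 [ 0.651 -0.175  0.004]
yellow_reel 0.76 175 274 27 22 [0.373 0.341 0.018]
cell 0.56 269 251 10 15 [0.416 0.116 0.013]
bottle_rack 0.66 355 186 53 41 [ 0.522 -0.182  0.007]
blue_reel_stand 0.81 296 144 38 34 [ 0.669 -0.024  0.005]
blue_reel_stand 0.72 305 195 33 39 [ 0.519 -0.022  0.005]
yellow_reel_stand 0.63 306 199 34 34 [ 0.515 -0.026  0.005]
yellow_reel_stand 0.43 212 264 13 12 [0.399 0.254 0.052]
steel_dish 0.63 354 145 33 33 [ 0.6
[... 991 characters left out ...]
t_pos': array([ 1.15100869e+00,  5.26762979e-02,  1.61288150e+00,  2.36440241e-05,
        1.47602054e+00, -1.19012739e-01]), 'joint_vel': array([-7.37848076e-05,  1.84212600e-04,  5.56155603e-04, -4.73049429e-05,
        7.96893198e-04, -1.04106224e-03]), 'joint_efforts': array([ 2.55022214e-04, -3.93710697e+01, -3.70467710e+01, -1.55809034e-04,
        5.31332225e-04,  5.38276410e-06]), 'tool_pos': array([0.18515723, 0.59692738, 0.23132935]), 'tool_rot': array([-9.43918703e-06,  1.49822326e-01,  9.88712936e-01,  1.00327221e-05]), 'contact_force': array([-0.00081104,  0.10924782,  0.10083883]), 'ft_torque': array([ 0.04839942, -0.04924578,  0.01770195]), 'gripper_width': 0.9978764600728572}
```

Run:
```python
from h import *
im=np.load("top0.npz")["im"]; cv2.imwrite("pics/topc.png",cv2.resize(im[115:315,130:430,::-1],None,fx=2.66,fy=2.66,interpolation=cv2.INTER_CUBIC))
```

```text
(no output)
```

View pics/topc.png

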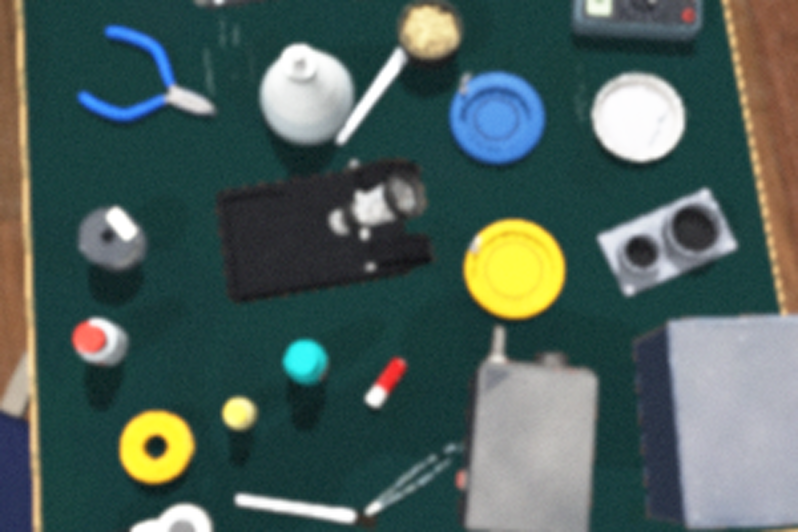

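View pics/scene0.png

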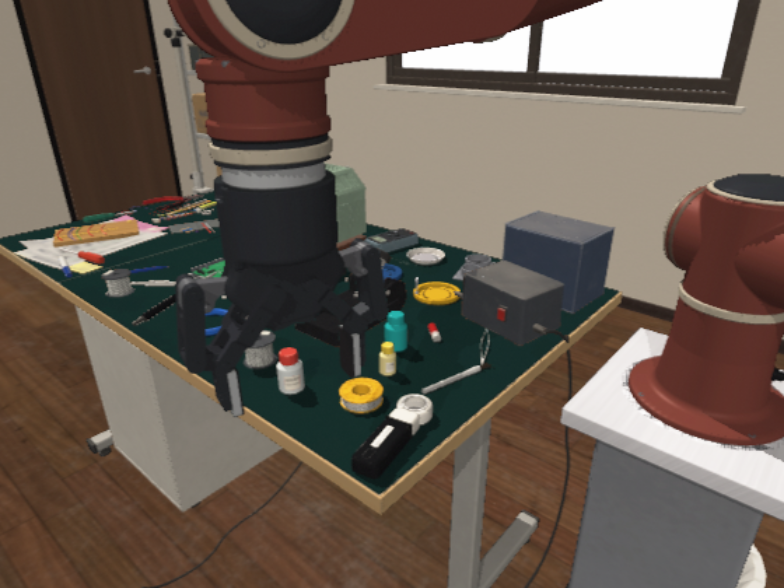

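The crop shows the red cap at (88,335), oil bottle (240,413), turquoise look-alike (305,360), grey reel (112,238), yellow reel (157,447), cell (385,383), blue stand (497,117), yellow stand (515,268), rack (668,240) with the wide cup on the right, and the dish (638,117). The scene view shows a second grey reel further off at (118,283), so I'll check the whole top view.

Run:
```python
from h import *
for n in ("top","scene"):
    z=np.load(n+"0.npz"); im=z["im"]; W=cloud(n,z["d"])
    X,Y,Z=W[...,0],W[...,1],W[...,2]
    print(n,"table z",np.nanmedian(Z[(abs(X-.45)<.1)&(abs(Y-.2)<.2)]))
    def rep(name,c,r,lo,hi):
        m=(np.hypot(X-c[0],Y-c[1])<r)&(Z>lo)&(Z<hi)
        if m.sum()<5: print(name,m.sum());return
        p=np.stack([X[m],Y[m]],1).astype(np.float32)
        (cx,cy),rad=cv2.minEnclosingCircle(p)
        bb=(p.min(0)+p.max(0))/2
        print(name,m.sum(),"circ",np.round([cx,cy,rad],4),"mid",np.round(bb,4),"ext",np.round(np.ptp(p,0),3),"med",np.round(np.median(p,0),4),"z",np.round(np.median(Z[m]),4),"rgb",im[m].mean(0).astype(int))
    rep("washcap",(.478,.375),.035,.058,.072); rep("washbody",(.478,.372),.04,.02,.053)
    rep("oilcap",(.401,.25),.03,.044,.058); rep("oilbody",(.401,.25),.03,.015,.04)
    rep("turq",(.437,.186),.03,.058,.072)
    rep("grey",(.578,.361),.05,.038,.052)
    rep("yreel",(.373,.341),.05,.014,.028)
    rep("cell",(.416,.116),.04,.008,.022)
    rep("bluest",(.669,-.024),.06,.007,.02); rep("blueguide",(.669,-.024),.07,.02,.06)
    rep("yelst",(.517,-.026),.06,.007,.02); rep("yelguide",(.517,-.026),.07,.02,.06)
    rep("dish",(.651,-.175),.06,.01,.02); rep("dishfloor",(.651,-.175),.06,.0,.008)
    rep("rims",(.522,-.182),.08,.018,.03); rep("rackbase",(.522,-.182),.085,.0035,.01)
# heights map
z=np.load("top0.npz"); W=cloud("top",z["d"]); 
m=(W[...,2]>.03)
n,L,S,C=cv2.connectedComponentsWithStats(m.astype(np.uint8))
for i in range(1,n):
    if S[i,4]>20:
        q=W[L==i]; print(S[i,:5],np.round(q.min(0),3),np.round(q.max(0),3))
```

```text
top table z 0.004026582670788259
washcap 99 circ [0.4815 0.3819 0.0136] mid [0.4813 0.3818] ext [0.026 0.026] med [0.4814 0.3815] z 0.0651 rgb [250 121 108]
washbody 111 circ [0.4811 0.3815 0.0194] mid [0.4807 0.3805] ext [0.038 0.036] med [0.4737 0.3712] z 0.0434 rgb [194 192 193]
oilcap 46 circ [0.3988 0.254  0.0091] mid [0.3989 0.2537] ext [0.015 0.017] med [0.3991 0.2541] z 0.0523 rgb [254 251 136]
oilbody 46 circ [0.399  0.2546 0.0132] mid [0.3984 0.2545] ext [0.023 0.025] med [0.396  0.2485] z 0.0358 rgb [215 206 136]
turq 98 circ [0.4399 0.1867 0.0137] mid [0.4399 0.1874] ext [0.025 0.025] med [0.4397 0.1869] z 0.0648 rgb [ 51 241 241]
grey 346 circ [0.581  0.3655 0.0285] mid [0.581  0.3664] ext [0.055 0.055] med [0.5813 0.3661] z 0.0448 rgb [147 151 157]
yreel 420 circ [0.3771 0.3374 0.0319] mid [0.377  0.3364] ext [0.061 0.062] med [0.3767 0.3376] z 0.0216 rgb [253 242  57]
cell 106 circ [0.4155 0.1065 0.0296] mid [0.4154 0.1088] ext [0.043 0.046] med [0.4139 0.1127] z 0.0137 rgb [224 119 118]
bluest 514 circ [ 0.6646 -0.0265  0.0562] mid [ 0.6686 -0.0288] ext [0.1   0.108] 
[... 3476 characters left out ...]
9 193  22  22 353] [0.553 0.339 0.03 ] [0.609 0.394 0.05 ]
[  0 219  17  34 366] [0.505 0.763 0.03 ] [0.586 0.803 0.089]
[229 220  12   5  27] [0.512 0.191 0.03 ] [0.522 0.22  0.036]
[ 370  234   77   80 5303] [ 0.252 -0.257  0.03 ] [ 0.429 -0.12   0.151]
[158 236  17  15 202] [0.463 0.362 0.03 ] [0.499 0.399 0.07 ]
[ 302  238   52   89 3237] [ 0.237 -0.072  0.03 ] [0.453 0.058 0.101]
[237 244  16  15 189] [0.422 0.167 0.031] [0.458 0.205 0.069]
[214 266  11  10  88] [0.387 0.242 0.031] [0.41  0.267 0.055]
[  0 393   3  10  22] [0.191 0.635 0.242] [0.207 0.64  0.252]
[313 399  69  21 923] [ 0.035 -0.058  0.03 ] [0.1   0.064 0.263]
[  0 403  51  17 597] [0.162 0.523 0.242] [0.2   0.581 0.348]
```

View pics/top0.png

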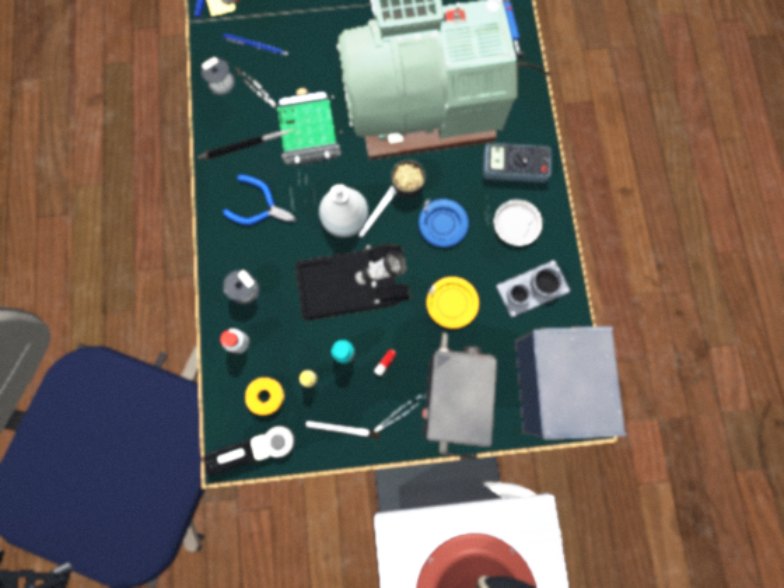

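The top view shows the other grey reel at (215,70). It is about 1.1 m from the base, out of reach, so the near one at (240,287) is meant. Next I'll fit the targets precisely.

```bash
cat >> h.py <<'E'
def ray(name,uv,z):
    c=camera_params(name);K=np.array(c["mtx"]);T=np.array(c["extrinsics"])
    uv=np.asarray(uv,float).reshape(-1,2)
    r=np.c_[(uv-K[:2,2])/[K[0,0],K[1,1]],np.ones(len(uv))]@T[:3,:3].T
    return T[:3,3]+r*((z-T[2,3])/r[:,2])[:,None]
def pose():
    s=state();w,x,y,z=s["tool_rot"]
    from scipy.spatial.transform import Rotation as R
    M=R.from_quat([x,y,z,w]).as_matrix()
    return np.array(s["tool_pos"]),M,s
def plan(x,y,z,yaw=None,step=48):
    """yaw: wanted heading of jaw (tool y) axis in deg, mod 180"""
    p,M,s=pose(); d=np.array([x,y,z])-p
    h=np.degrees(np.arctan2(M[1,1],M[0,1]))
    t=0 if yaw is None else -((yaw-h+90)%180-90)   # tool z down
    n=max(1,int(np.ceil(max(np.linalg.norm(d)*1000/step,abs(t)/8.5))))
    print("pos",np.round(p,4),"jaw",round(h,1),"q",np.round(s["joint_pos"],2),"F",np.round(s["contact_force"],1),"grip",round(s["gripper_width"],3),"t",round(s["time"],2))
    print("shift in present tool axes",np.round(M.T@d*1000,1),"turn",round(t,1),"rows",n)
    for i in range(n):
        a=np.radians(h-t/n*i); ya=np.array([np.cos(a),np.sin(a)]); xa=np.array([-ya[1],ya[0]])
        if M[:2,0]@[-M[1,1],M[0,1]]<0: xa=-xa
        e=d/n*1000
        print([round(float(e[:2]@xa),1),round(float(e[:2]@ya),1),round(float(-e[2]),1),round(t/n,2)],end=",")
    print()
E
python3 - <<'E'
from h import *
from scipy.optimize import least_squares, minimize
for n in ("top","scene"):
    z=np.load(n+"0.npz"); im=z["im"]; W=cloud(n,z["d"]); X,Y,Z=W[...,0],W[...,1],W[...,2]
    hsv=cv2.cvtColor(im,cv2.COLOR_RGB2HSV)
    zb=.002 if n=="top" else 0
    # rack
    m=(np.hypot(X-.522,Y+.1825)<.08)&(Z>.016+zb)&(Z<.03)
    P=np.c_[X[m],Y[m]]
    def f(p):
        a=p[2]; v=np.array([-np.sin(a),np.cos(a)])
        c=p[:2]; dw=np.abs(np.hypot(*(P-(c-.026*v)).T)-.0275); dn=np.abs(np.hypot(*(P-(c+.033*v)).T)-.020)
        return np.minimum(dw,dn)
    best=min((least_squares(f,[.522,-.182,a],loss="soft_l1",f_scale=.002) for a in np.radians(range(-180,180,15))),key=lambda r:r.cost)
    p=best.x;a=p[2];v=np.array([-np.sin(a),np.cos(a)])
    print(n,"rack",np.round(p[:2],4),np.degrees(a)%360,"wide",p[:2]-.026*v,"narrow",p[:2]+.033*v,"res",f(p).mean())
    for nm,c,lo,hi in(("blue",(.667,-.027),(95,90,60),(120,255,255)),("yellow",(.515,-.027),(20,90,60),(35,255,255))):
        q=cv2.inRange(hsv,lo,hi)>0; q&=(np.hypot(X-c[0],Y-c[1])<.062)
        cs,_=cv2.findContours(q.astype(np.uint8),cv2.RETR_EXTERNAL,cv2.CHAIN_APPROX_NONE)
        k=max(cs,key=len).reshape(-1,2); R=ray(n,k,.011)[:,:2]
        r=least_squares(lambda p:np.hypot(*(R-p[:2]).T)-p[2],[*c,.048],loss="soft_l1",f_scale=.002).x
        g=(np.hypot(X-c[0],Y-c[1])<.07)&(Z>.025)&(Z<.055)&(X>c[0]-.03)
        gm=np.median(np.c_[X[g],Y[g]],0) if g.any() else r[:2]
        print(nm,len(k),np.round(r,4),"guide",gm,"dir",np.degrees(np.arctan2(*(gm-r[:2])[::-1])))
    m=(np.hypot(X-.651,Y+.172)<.06)&(Z>.0095+zb)&(Z<.02)
    Pd=np.c_[X[m],Y[m]]
    r=least_squares(lambda p:np.hypot(*(Pd-p[:2]).T)-.0435,[.652,-.172],loss="soft_l1",f_scale=.002).x; print("dish",np.round(r,4))
    m=(np.hypot(X-.415,Y-.11)<.04)&(Z>.008)&(Z<.022)&(hsv[...,2]>100)
    P2=np.c_[X[m],Y[m]].astype(np.float32)
    print("cell",m.sum(),cv2.minAreaRect(P2))
    if n=="top":
        m=(X>.36)&(X<.47)&(Y<.07)&(Y>-.08)&(Z>.05)
        for lo,hi in((.40,.42),(.42,.44),(.44,.47),(.36,.4)):
            k=m&(X>lo)&(X<hi)
            if k.any(): print("box",lo,k.sum(),Y[k].max(),X[k].max(),Z[k].max())
print("start plan wash"); plan(.481,.383,.14,90)
E
```

```text
top rack [ 0.5232 -0.1818] 17.023526385525052 wide [ 0.53077    -0.20670638] narrow [ 0.5134969  -0.15029149] res 0.0008795097373224391
blue 110 [ 0.6715 -0.0296  0.0511] guide [0.70205638 0.00238445] dir 46.30617336764798
yellow 113 [ 0.5128 -0.0263  0.0506] guide [0.53493493 0.01330925] dir 60.79267410078961
dish [ 0.6544 -0.1708]
cell 104 ((0.41419824957847595, 0.11300167441368103), (0.013930803164839745, 0.04838889092206955), 48.52322769165039)
box 0.4 219 0.030925387115567887 0.41993332774497455 0.09834233047645036
box 0.42 6 -0.03470083615023385 0.42174564657605845 0.05619451376053952
box 0.36 794 0.040533195663580365 0.39999557990923756 0.10029844698045087
scene rack [ 0.5232 -0.1828] 17.218620349595973 wide [ 0.53094369 -0.20762991] narrow [ 0.5134786  -0.15127416] res 0.0014621790550845067
blue 39 [ 0.6527 -0.0419  0.0322] guide [ 0.65265867 -0.04190452] dir 0.0
yellow 84 [ 0.5066 -0.0144  0.0523] guide [0.53608565 0.01049542] dir 40.161872882820845
dish [ 0.6551 -0.1721]
cell 55 ((0.41334226727485657, 0.1141008660197258), (0.011972487904131413, 0.0465686097741127), 47.62847137451172)
start plan wash
pos [0.1852 0.5969 0.2313] jaw 72.8 q [ 1.15  0.05  1.61  0.    1.48 -0.12] F [-0.   0.1  0.1] grip 0.998 t 1.0
shift in present tool axes [-345.9 -116.7   91.3] turn -17.2 rows 8
[-43.2, -14.6, 11.4, np.float64(-2.15)],[-42.7, -16.2, 11.4, np.float64(-2.15)],[-42.0, -17.8, 11.4, np.float64(-2.15)],[-41.3, -19.4, 11.4, np.float64(-2.15)],[-40.6, -20.9, 11.4, np.float64(-2.15)],[-39.8, -22.4, 11.4, np.float64(-2.15)],[-38.9, -23.9, 11.4, np.float64(-2.15)],[-38.0, -25.3, 11.4, np.float64(-2.15)],
```

Call:
step_arm(steps=[[-43, -15, 11, 0], [-43, -15, 11, 0], [-43, -15, 11, 0], [-43, -15, 11, 0], [-43, -15, 11, 0], [-43, -15, 11, 0], [-43, -14, 11, 0], [-43, -13, 12, 0]], claw=75)

```text
time: 1.8
tool_pos: [0.4867, 0.3827, 0.1432]
tool_rot: [0.002, 0.144, 0.99, 0.005]
contact_force: [-0.4, 0.2, 0.5]
gripper_width: 0.75
```

```bash
python3 -c "
from h import *
plan(.481,.3825,.020)"
```

```text
pos [0.4867 0.3827 0.1432] jaw 73.4 q [ 0.54  0.1   1.71  0.01  1.32 -0.74] F [-0.4  0.2  0.5] grip 0.75 t 1.8
shift in present tool axes [  5.7  -3.  123.2] turn 0 rows 3
[1.8, -0.6, 41.1, 0.0],[1.8, -0.6, 41.1, 0.0],[1.8, -0.6, 41.1, 0.0],
```

Call:
step_arm(steps=[[5, -2, 20, 0], [1, -1, 40, 0], [0, 0, 40, 0], [0, 0, 18, 0], [0, 0, 5, 0], [0, 0, 0, 0]])

```text
time: 2.4
tool_pos: [0.488, 0.3774, 0.0164]
tool_rot: [0.003, 0.149, 0.989, 0.005]
contact_force: [-0.3, 0.6, 0.5]
gripper_width: 0.75
```

Run:
```python
from h import *
plan(.481,.3825,.020)
im,d=grab_frame("scene"); im2,d2=grab_frame("top")
a=cv2.resize(im[180:320,120:300,::-1],(720,560)); cv2.imwrite("pics/s1.png",a)
```

```text
pos [0.488  0.3774 0.0164] jaw 72.8 q [ 0.54  0.25  1.78  0.    1.1  -0.74] F [-0.3  0.6  0.5] grip 0.75 t 2.4
shift in present tool axes [ 8.2  2.9 -3.6] turn 0 rows 1
[8.2, 2.8, -3.6, 0.0],
```

View pics/s1.png

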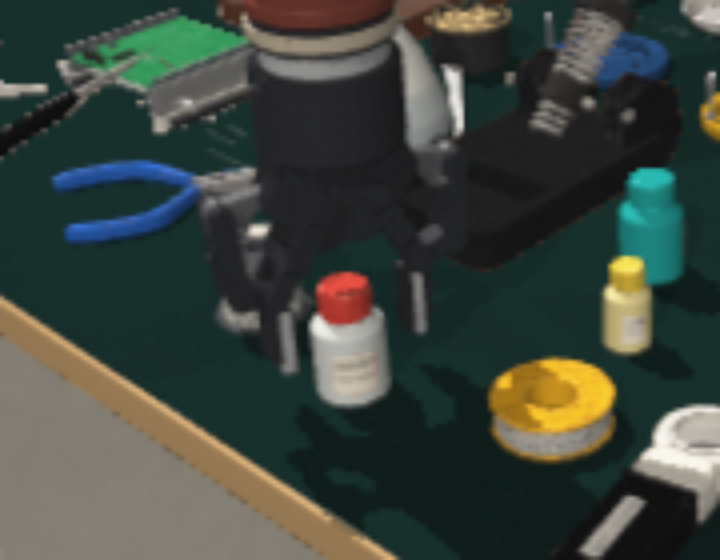

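The tips straddle the bottle at (350,340), with the gripper a few mm behind it. I'll correct that and close.

Call:
step_arm(steps=[[8, 3, -4, 0], [0, 0, 0, 0]])

```text
time: 2.7
tool_pos: [0.4835, 0.385, 0.0257]
tool_rot: [0.006, 0.149, 0.989, 0.008]
contact_force: [-0.3, 1.4, 0.2]
gripper_width: 0.75
```

Call:
step_arm(steps=[[0, 0, 0, 0], [0, 0, 0, 0], [0, 0, 0, 0], [0, 0, 0, 0], [0, 0, 0, 0]], claw=20)

```text
time: 3.2
tool_pos: [0.4849, 0.3865, 0.0293]
tool_rot: [0.009, 0.149, 0.989, 0.01]
contact_force: [-0.8, 1.1, -0.4]
gripper_width: 0.412
```

```bash
python3 -c "
from h import *
plan(.481,.3825,.22)
plan(.531,-.207,.22,17)"
```

```text
pos [0.4849 0.3865 0.0293] jaw 72.9 q [ 0.55  0.23  1.78  0.    1.11 -0.72] F [-0.8  1.1 -0.4] grip 0.412 t 3.2
shift in present tool axes [  -0.2   -0.8 -190.8] turn 0 rows 4
[0.6, -1.2, -47.7, 0.0],[0.6, -1.2, -47.7, 0.0],[0.6, -1.2, -47.7, 0.0],[0.6, -1.2, -47.7, 0.0],
pos [0.4849 0.3865 0.0293] jaw 72.9 q [ 0.55  0.23  1.78  0.    1.11 -0.72] F [-0.8  1.1 -0.4] grip 0.412 t 3.2
shift in present tool axes [-221.6 -549.4 -199.4] turn 55.9 rows 14
[-15.6, -39.5, -13.6, np.float64(3.99)],[-18.3, -38.4, -13.6, np.float64(3.99)],[-21.0, -37.0, -13.6, np.float64(3.99)],[-23.5, -35.4, -13.6, np.float64(3.99)],[-25.9, -33.7, -13.6, np.float64(3.99)],[-28.2, -31.8, -13.6, np.float64(3.99)],[-30.3, -29.8, -13.6, np.float64(3.99)],[-32.3, -27.6, -13.6, np.float64(3.99)],[-34.2, -25.3, -13.6, np.float64(3.99)],[-35.9, -22.9, -13.6, np.float64(3.99)],[-37.4, -20.3, -13.6, np.float64(3.99)],[-38.7, -17.7, -13.6, np.float64(3.99)],[-39.8, -14.9, -13.6, np.float64(3.99)],[-40.8, -12.1, -13.6, np.float64(3.99)],
```

Call:
step_arm(steps=[[0, 0, -45, 0], [0, 0, -48, 0], [0, 0, -48, 0], [0, 0, -40, 0]])

```text
time: 3.6
tool_pos: [0.4761, 0.3799, 0.2033]
tool_rot: [-0.0, 0.149, 0.989, 0.002]
contact_force: [0.6, -0.2, -0.3]
gripper_width: 0.411
```

Call:
step_arm(steps=[[0, 0, 0, 0]])

```text
time: 3.7
tool_pos: [0.4791, 0.3817, 0.2113]
tool_rot: [0.004, 0.149, 0.989, 0.006]
contact_force: [-0.1, 0.5, 0.5]
gripper_width: 0.41
```

Call:
step_arm(steps=[[0, 0, 0, 0], [0, 0, 0, 0]])

```text
time: 3.9
tool_pos: [0.479, 0.3816, 0.2108]
tool_rot: [0.004, 0.149, 0.989, 0.006]
contact_force: [0.8, 0.6, -0.6]
gripper_width: 0.41
```

Run:
```python
from h import *
p,M,s=pose();print(s["tool_rot"],M[:,2],s["tool_pos"],s["contact_force"],s["gripper_width"])
p,M,s=pose();print(s["tool_rot"],s["joint_vel"])
plan(.531,-.207,.23,17)
```

```text
[0.00442894 0.14930793 0.98876112 0.00624332] [ 0.01062269  0.01102375 -0.99988281] [0.47903092 0.38157913 0.21082885] [ 0.79860242  0.59557827 -0.55288832] 0.40950807449319426
[0.00442894 0.14930793 0.98876112 0.00624332] [-0.00111763  0.01103821  0.02872581  0.00052451  0.00102578 -0.00085144]
pos [0.479  0.3816 0.2108] jaw 72.8 q [ 0.55  0.03  1.67  0.    1.43 -0.72] F [ 0.8  0.6 -0.6] grip 0.41 t 3.9
shift in present tool axes [-223.6 -546.7  -25.1] turn 55.8 rows 13
[-17.2, -42.1, -1.5, np.float64(4.29)],[-20.3, -40.7, -1.5, np.float64(4.29)],[-23.3, -39.0, -1.5, np.float64(4.29)],[-26.1, -37.2, -1.5, np.float64(4.29)],[-28.8, -35.1, -1.5, np.float64(4.29)],[-31.4, -32.9, -1.5, np.float64(4.29)],[-33.8, -30.4, -1.5, np.float64(4.29)],[-36.0, -27.8, -1.5, np.float64(4.29)],[-37.9, -25.0, -1.5, np.float64(4.29)],[-39.7, -22.1, -1.5, np.float64(4.29)],[-41.2, -19.1, -1.5, np.float64(4.29)],[-42.6, -15.9, -1.5, np.float64(4.29)],[-43.6, -12.7, -1.5, np.float64(4.29)],
```

Call:
step_arm(steps=[[-9, -21, -1, 2], [-19, -41, -1, 4.3], [-22, -40, -1, 4.3], [-25, -38, -1, 4.3], [-28, -36, -1, 4.3], [-30, -33, -1, 4.3], [-33, -31, -1, 4.3], [-35, -29, -1, 4.3]])

```text
time: 4.7
tool_pos: [0.502, 0.0343, 0.1956]
tool_rot: [-0.01, 0.422, 0.906, -0.002]
contact_force: [-0.2, 0.1, -0.9]
gripper_width: 0.412
```

Run:
```python
from h import *
p,M,s=pose();print(M[:,2])
plan(.531,-.207,.22,17)
```

```text
[-0.01954711  0.00547279 -0.99979396]
pos [0.502  0.0343 0.1956] jaw 40.1 q [-0.08 -0.21  1.92  0.    1.45 -0.78] F [-0.2  0.1 -0.9] grip 0.412 t 4.7
shift in present tool axes [-203.  -133.4  -26.2] turn 23.1 rows 6
[-33.9, -22.2, -4.1, np.float64(3.84)],[-35.3, -19.9, -4.1, np.float64(3.84)],[-36.6, -17.5, -4.1, np.float64(3.84)],[-37.6, -15.0, -4.1, np.float64(3.84)],[-38.6, -12.4, -4.1, np.float64(3.84)],[-39.3, -9.8, -4.1, np.float64(3.84)],
```

Call:
step_arm(steps=[[-34, -22, -6, 4], [-36, -20, -6, 4], [-37, -17, -5, 4], [-38, -15, -5, 4], [-30, -10, -4, 3], [-15, -5, -3, 2], [-6, -2, 0, 1], [0, 0, 0, 0]])

```text
time: 5.5
tool_pos: [0.5158, -0.1924, 0.204]
tool_rot: [-0.024, 0.597, 0.801, -0.008]
contact_force: [-0.2, 0.2, -0.8]
gripper_width: 0.415
```

Run:
```python
from h import *
p,M,s=pose();print(M[:,2])
plan(.531,-.207,.10,17)
```

```text
[-0.04789861  0.01691342 -0.998709  ]
pos [ 0.5158 -0.1924  0.204 ] jaw 16.6 q [-0.49 -0.07  1.78 -0.01  1.48 -0.78] F [-0.2  0.2 -0.8] grip 0.415 t 5.5
shift in present tool axes [-21.4  14.7 102.8] turn -0.4 rows 3
[-6.1, 3.5, 34.7, np.float64(-0.12)],[-6.1, 3.5, 34.7, np.float64(-0.12)],[-6.1, 3.5, 34.7, np.float64(-0.12)],
```

Call:
step_arm(steps=[[-7, 5, 20, 0], [-7, 5, 25, 0], [-6, 4, 25, 0], [0, 0, 15, 0], [0, 0, 0, 0]])

```text
time: 6.0
tool_pos: [0.5311, -0.1985, 0.1137]
tool_rot: [-0.026, 0.593, 0.804, -0.006]
contact_force: [0.4, -0.1, -0.4]
gripper_width: 0.412
```

Run:
```python
from h import *
p,M,s=pose();print(M[:,2])
plan(.531,-.207,.065,17)
```

```text
[-0.04947087  0.0204596  -0.99856599]
pos [ 0.5311 -0.1985  0.1137] jaw 17.2 q [-0.49  0.05  1.82 -0.01  1.33 -0.78] F [ 0.4 -0.1 -0.4] grip 0.412 t 6.0
shift in present tool axes [-9.7 -0.6 48.4] turn 0.2 rows 2
[-4.0, -1.3, 24.3, np.float64(0.1)],[-4.0, -1.3, 24.3, np.float64(0.1)],
```

Call:
step_arm(steps=[[-5, -1, 15, 0], [-5, -1, 15, 0], [-2, 0, 10, 0], [0, 0, 5, 0], [0, 0, 0, 0]])

```text
time: 6.5
tool_pos: [0.5315, -0.2095, 0.0671]
tool_rot: [-0.025, 0.593, 0.805, -0.006]
contact_force: [0.2, -0.4, -0.5]
gripper_width: 0.41
```

Run:
```python
from h import *
p,M,s=pose();print(M[:,2])
plan(.531,-.207,.034,17)
im,d=grab_frame("top"); W=cloud("top",d); X,Y,Z=W[...,0],W[...,1],W[...,2]
cv2.imwrite("pics/t2.png",cv2.resize(im[150:290,320:500,::-1],(720,560)))
```

```text
[-0.04666423  0.0192383  -0.99872536]
pos [ 0.5315 -0.2095  0.0671] jaw 17.3 q [-0.5   0.12  1.83 -0.01  1.24 -0.8 ] F [ 0.2 -0.4 -0.5] grip 0.41 t 6.5
shift in present tool axes [ 1.5  1.6 33.1] turn 0.3 rows 1
[2.5, 0.3, 33.1, np.float64(0.33)],
```

View pics/t2.png

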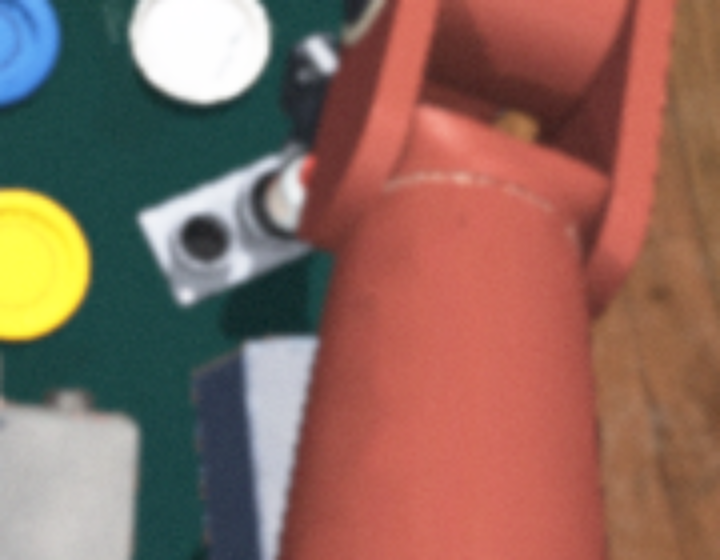

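The bottle hangs over the wide cup at (285,195). I'll lower it gently.

Call:
step_arm(steps=[[1, 1, 12, 0], [0, 0, 10, 0], [0, 0, 5, 0], [0, 0, 2, 0], [0, 0, 0, 0]])

```text
time: 7.05
tool_pos: [0.5319, -0.2081, 0.0373]
tool_rot: [-0.023, 0.593, 0.805, -0.006]
contact_force: [-0.3, -0.5, -0.9]
gripper_width: 0.416
```

Run:
```python
from h import *
plan(.531,-.207,.034,17)
```

```text
pos [ 0.5319 -0.2081  0.0373] jaw 17.3 q [-0.5   0.16  1.85 -0.01  1.19 -0.8 ] F [-0.3 -0.5 -0.9] grip 0.416 t 7.05
shift in present tool axes [ 1.2 -0.4  3.4] turn 0.3 rows 1
[1.3, -0.5, 3.3, np.float64(0.33)],
```

Call:
step_arm(steps=[[1, 0, 2, 0], [0, 0, 1, 0], [0, 0, 1, 0]])

```text
time: 7.35
tool_pos: [0.5318, -0.2072, 0.0346]
tool_rot: [-0.023, 0.592, 0.805, -0.006]
contact_force: [-3.3, 1.0, 7.9]
gripper_width: 0.413
```

Call:
step_arm(steps=[[0, 0, 1, 0], [0, 0, 1, 0], [0, 0, 0, 0]])

```text
time: 7.65
tool_pos: [0.5323, -0.2075, 0.035]
tool_rot: [-0.023, 0.592, 0.805, -0.006]
contact_force: [0.2, 0.1, -0.9]
gripper_width: 0.412
```

Call:
step_arm(steps=[[0, 0, 0, 0], [0, 0, 0, 0], [0, 0, 0, 0], [0, 0, 0, 0]], claw=62)

```text
time: 8.05
tool_pos: [0.5328, -0.2078, 0.0349]
tool_rot: [-0.022, 0.592, 0.805, -0.006]
contact_force: [0.5, 0.3, 0.1]
gripper_width: 0.623
```

Call:
step_arm(steps=[[0, 0, -15, 0], [0, 0, -30, 0], [0, 0, -45, 0], [0, 0, -45, 0], [0, 0, -40, 0], [0, 0, -15, 0]])

```text
time: 8.65
tool_pos: [0.539, -0.2099, 0.232]
tool_rot: [-0.025, 0.592, 0.805, -0.006]
contact_force: [0.4, -0.5, -0.3]
gripper_width: 0.62
```

Run:
```python
from h import *
p,M,s=pose();print(M[:,2])
plan(.399,.2545,.20,31)
```

```text
[-0.04724153  0.01911392 -0.9987006 ]
pos [ 0.539  -0.2099  0.232 ] jaw 17.3 q [-0.5  -0.02  1.69 -0.01  1.53 -0.8 ] F [ 0.4 -0.5 -0.3] grip 0.62 t 8.65
shift in present tool axes [483.7   6.1  47.5] turn -13.7 rows 11
[44.1, 0.4, 2.9, np.float64(-1.24)],[44.1, 1.4, 2.9, np.float64(-1.24)],[44.0, 2.4, 2.9, np.float64(-1.24)],[44.0, 3.3, 2.9, np.float64(-1.24)],[43.9, 4.3, 2.9, np.float64(-1.24)],[43.8, 5.2, 2.9, np.float64(-1.24)],[43.7, 6.2, 2.9, np.float64(-1.24)],[43.5, 7.1, 2.9, np.float64(-1.24)],[43.4, 8.0, 2.9, np.float64(-1.24)],[43.2, 9.0, 2.9, np.float64(-1.24)],[43.0, 9.9, 2.9, np.float64(-1.24)],
```

```bash
python3 - <<'E'
s=open('h.py').read()
i=s.index("    for i in range(n):\n        a=np.radians(h-")
s=s[:i]+'''    from scipy.spatial.transform import Rotation as R
    print("tilt",np.round(M[:2,2],3))
    for i in range(n):
        Mi=M@R.from_euler("z",t/n*i,degrees=True).as_matrix()
        print([float(round(v,1)) for v in Mi.T@d/n*1000]+[float(round(t/n,2))],end=",")
    print()
'''
open('h.py','w').write(s)
E
python3 -c "
from h import *
plan(.399,.2545,.20,31,40)"
```

```text
pos [ 0.539  -0.2099  0.232 ] jaw 17.3 q [-0.5  -0.02  1.69 -0.01  1.53 -0.8 ] F [ 0.4 -0.5 -0.3] grip 0.62 t 8.65
shift in present tool axes [483.7   6.1  47.5] turn -13.7 rows 13
tilt [-0.047  0.019]
[37.2, 0.5, 3.7, -1.05],[37.2, 1.2, 3.7, -1.05],[37.2, 1.8, 3.7, -1.05],[37.1, 2.5, 3.7, -1.05],[37.1, 3.2, 3.7, -1.05],[37.0, 3.9, 3.7, -1.05],[36.9, 4.6, 3.7, -1.05],[36.8, 5.2, 3.7, -1.05],[36.7, 5.9, 3.7, -1.05],[36.6, 6.6, 3.7, -1.05],[36.5, 7.2, 3.7, -1.05],[36.4, 7.9, 3.7, -1.05],[36.2, 8.6, 3.7, -1.05],
```

Call:
step_arm(steps=[[30, 0, 2, -1], [40, 1, 3, -1], [40, 2, 3, -1], [40, 3, 3, -1], [40, 4, 3, -1], [40, 5, 3, -1], [40, 5, 3, -1], [40, 6, 3, -1]])

```text
time: 9.45
tool_pos: [0.4498, 0.0945, 0.2217]
tool_rot: [-0.02, 0.537, 0.843, -0.004]
contact_force: [0.5, 0.1, -0.0]
gripper_width: 0.62
```

```bash
python3 -c "
from h import *
plan(.399,.2545,.18,31,40)"
```

```text
pos [0.4498 0.0945 0.2217] jaw 25.1 q [ 0.03 -0.33  1.97  0.02  1.54 -0.4 ] F [ 0.5  0.1 -0. ] grip 0.62 t 9.45
shift in present tool axes [165.1  23.   46.1] turn -5.9 rows 5
tilt [-0.039  0.015]
[33.0, 4.6, 9.2, -1.18],[32.9, 5.3, 9.2, -1.18],[32.8, 6.0, 9.2, -1.18],[32.7, 6.6, 9.2, -1.18],[32.5, 7.3, 9.2, -1.18],
```

Call:
step_arm(steps=[[35, 5, 6, -1], [38, 6, 6, -1], [35, 6, 6, -1], [22, 4, 5, -1], [10, 2, 3, -1], [5, 1, 0, 0], [0, 0, 0, 0]])

```text
time: 10.15
tool_pos: [0.3982, 0.2431, 0.1967]
tool_rot: [-0.022, 0.495, 0.869, -0.005]
contact_force: [-0.1, -0.2, 0.1]
gripper_width: 0.616
```

```bash
python3 -c "
from h import *
plan(.399,.2545,.08,31,30)"
```

```text
pos [0.3982 0.2431 0.1967] jaw 30.7 q [ 0.37 -0.3   1.99  0.03  1.48 -0.17] F [-0.1 -0.2  0.1] grip 0.616 t 10.15
shift in present tool axes [  5.5   9.9 116.7] turn -0.3 rows 4
tilt [-0.042  0.014]
[1.4, 2.5, 29.2, -0.08],[1.4, 2.5, 29.2, -0.08],[1.4, 2.5, 29.2, -0.08],[1.4, 2.5, 29.2, -0.08],
```

Call:
step_arm(steps=[[2, 4, 20, 0], [2, 4, 35, 0], [1, 2, 35, 0], [0, 0, 35, 0], [0, 0, 20, 0], [0, 0, 8, 0], [0, 0, 0, 0]])

```text
time: 10.85
tool_pos: [0.4055, 0.2493, 0.0431]
tool_rot: [-0.018, 0.5, 0.866, -0.002]
contact_force: [0.1, -0.9, -0.1]
gripper_width: 0.617
```

```bash
python3 -c "
from h import *
plan(.399,.2545,.022,31,30)
im,d=grab_frame('scene')
cv2.imwrite('pics/s3.png',cv2.resize(im[180:320,180:360,::-1],(720,560)))"
```

```text
pos [0.4055 0.2493 0.0431] jaw 30.0 q [ 0.38 -0.09  2.09  0.03  1.17 -0.15] F [ 0.1 -0.9 -0.1] grip 0.617 t 10.85
shift in present tool axes [ 7.1 -2.6 21.4] turn -1.0 rows 1
tilt [-0.033  0.014]
[7.1, -2.6, 21.4, -1.0],
```

View pics/s3.png

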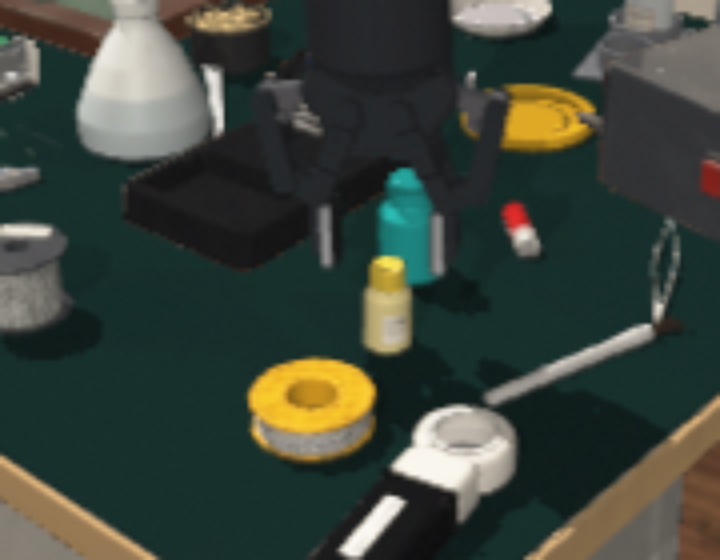

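The fingers sit on either side of the oil bottle at (388,300), with the turquoise one behind and clear.

Call:
step_arm(steps=[[4, -1, 0, 0], [4, -1, 8, 0], [2, 0, 8, 0], [0, 0, 3, 0], [0, 0, 0, 0]])

```text
time: 11.4
tool_pos: [0.4022, 0.2595, 0.029]
tool_rot: [-0.014, 0.5, 0.866, 0.002]
contact_force: [0.3, -0.3, -0.0]
gripper_width: 0.62
```

```bash
python3 -c "
from h import *
plan(.399,.2545,.022,31,30)"
```

```text
pos [0.4022 0.2595 0.029 ] jaw 30.0 q [ 0.4  -0.07  2.1   0.03  1.13 -0.13] F [ 0.3 -0.3 -0. ] grip 0.62 t 11.4
shift in present tool axes [-2.9 -5.2  7. ] turn -1.0 rows 1
tilt [-0.023  0.018]
[-2.9, -5.2, 7.0, -1.03],
```

Call:
step_arm(steps=[[-1, -3, 3, 0], [-1, -2, 3, 0], [0, 0, 1, 0], [0, 0, 0, 0]])

```text
time: 11.8
tool_pos: [0.3984, 0.2551, 0.0215]
tool_rot: [-0.014, 0.5, 0.866, 0.002]
contact_force: [-0.1, 0.0, 0.2]
gripper_width: 0.624
```

Call:
step_arm(steps=[[0, 0, 0, 0], [0, 0, 0, 0], [0, 0, 0, 0], [0, 0, 0, 0], [0, 0, 0, 0]], claw=10)

```text
time: 12.3
tool_pos: [0.3989, 0.2552, 0.0219]
tool_rot: [-0.014, 0.5, 0.866, 0.003]
contact_force: [0.2, 1.2, 0.4]
gripper_width: 0.266
```

Call:
step_arm(steps=[[0, 0, -15, 0], [0, 0, -35, 0], [0, 0, -45, 0], [0, 0, -45, 0], [0, 0, -35, 0], [0, 0, -15, 0], [0, 0, 0, 0]])

```text
time: 13.0
tool_pos: [0.4009, 0.2506, 0.2163]
tool_rot: [-0.016, 0.5, 0.866, 0.0]
contact_force: [0.8, -0.1, 0.0]
gripper_width: 0.267
```

```bash
python3 -c "
from h import *
plan(.5135,-.151,.21,17,40)"
```

```text
pos [0.4009 0.2506 0.2163] jaw 30.0 q [ 0.39 -0.3   1.96  0.03  1.5  -0.14] F [ 0.8 -0.1  0. ] grip 0.267 t 13.0
shift in present tool axes [-404.2 -103.1   -3.2] turn 13.0 rows 11
tilt [-0.027  0.016]
[-36.7, -9.4, -0.3, 1.18],[-36.9, -8.6, -0.3, 1.18],[-37.1, -7.8, -0.3, 1.18],[-37.2, -7.1, -0.3, 1.18],[-37.4, -6.3, -0.3, 1.18],[-37.5, -5.5, -0.3, 1.18],[-37.6, -4.8, -0.3, 1.18],[-37.7, -4.0, -0.3, 1.18],[-37.8, -3.2, -0.3, 1.18],[-37.8, -2.4, -0.3, 1.18],[-37.9, -1.7, -0.3, 1.18],
```

Call:
step_arm(steps=[[-25, -6, 0, 1], [-37, -9, 0, 1.3], [-37, -9, 0, 1.3], [-37, -8, -1, 1.3], [-37, -7, -1, 1.3], [-38, -6, -1, 1.3], [-38, -6, -1, 1.3], [-38, -5, -1, 1.3]])

```text
time: 13.8
tool_pos: [0.4705, -0.0387, 0.202]
tool_rot: [-0.022, 0.573, 0.819, -0.004]
contact_force: [0.7, -0.0, 0.3]
gripper_width: 0.266
```

```bash
python3 -c "
from h import *
plan(.5135,-.151,.18,17,40)"
```

```text
pos [ 0.4705 -0.0387  0.202 ] jaw 20.1 q [-0.24 -0.28  1.96  0.01  1.5  -0.6 ] F [ 0.7 -0.   0.3] grip 0.266 t 13.8
shift in present tool axes [-120.9    2.6   18.1] turn 3.1 rows 4
tilt [-0.042  0.018]
[-30.2, 0.7, 4.5, 0.77],[-30.2, 1.1, 4.5, 0.77],[-30.2, 1.5, 4.5, 0.77],[-30.2, 1.9, 4.5, 0.77],
```

Call:
step_arm(steps=[[-30, 1, 3, 1], [-30, 1, 3, 1], [-28, 1, 3, 1], [-18, 1, 3, 0], [-8, 0, 2, 0], [-3, 0, 0, 0], [0, 0, 0, 0]])

```text
time: 14.5
tool_pos: [0.5061, -0.1548, 0.1705]
tool_rot: [-0.031, 0.598, 0.801, -0.007]
contact_force: [0.1, 0.6, -1.0]
gripper_width: 0.268
```

```bash
python3 -c "
from h import *
plan(.5135,-.151,.08,17,25)"
```

```text
pos [ 0.5061 -0.1548  0.1705] jaw 16.6 q [-0.44 -0.09  1.86 -0.    1.44 -0.72] F [ 0.1  0.6 -1. ] grip 0.268 t 14.5
shift in present tool axes [-2.1 12.6 90. ] turn -0.4 rows 4
tilt [-0.058  0.026]
[-0.5, 3.1, 22.5, -0.11],[-0.5, 3.1, 22.5, -0.11],[-0.5, 3.1, 22.5, -0.11],[-0.5, 3.1, 22.5, -0.11],
```

Call:
step_arm(steps=[[0, 3, 18, 0], [0, 4, 24, 0], [0, 4, 24, 0], [0, 2, 15, 0], [0, 0, 5, 0], [0, 0, 0, 0]])

```text
time: 15.1
tool_pos: [0.5141, -0.1441, 0.083]
tool_rot: [-0.03, 0.596, 0.803, -0.006]
contact_force: [-0.1, 1.1, -0.1]
gripper_width: 0.268
```

```bash
python3 -c "
from h import *
plan(.5135,-.151,.04,17,25)"
```

```text
pos [ 0.5141 -0.1441  0.083 ] jaw 16.9 q [-0.41  0.02  1.91  0.    1.28 -0.71] F [-0.1  1.1 -0.1] grip 0.268 t 15.1
shift in present tool axes [-8.1 -0.7 42.8] turn -0.1 rows 2
tilt [-0.055  0.025]
[-4.1, -0.3, 21.4, -0.06],[-4.1, -0.3, 21.4, -0.06],
```

Call:
step_arm(steps=[[-4, 0, 5, 0], [-3, 0, 10, 0], [-1, 0, 10, 0], [0, 0, 5, 0], [0, 0, 0, 0]])

```text
time: 15.6
tool_pos: [0.5169, -0.1527, 0.0535]
tool_rot: [-0.027, 0.596, 0.803, -0.006]
contact_force: [-0.4, -0.2, -1.0]
gripper_width: 0.267
```

```bash
python3 -c "
from h import *
plan(.5145,-.1515,.027,17,25)"
```

```text
pos [ 0.5169 -0.1527  0.0535] jaw 16.9 q [-0.43  0.07  1.92 -0.    1.22 -0.72] F [-0.4 -0.2 -1. ] grip 0.267 t 15.6
shift in present tool axes [ 0.9 -0.8 26.7] turn -0.1 rows 2
tilt [-0.05   0.023]
[0.4, -0.4, 13.3, -0.07],[0.4, -0.4, 13.3, -0.07],
```

Call:
step_arm(steps=[[1, -1, 6, 0], [0, -1, 6, 0], [0, 0, 6, 0], [0, 0, 3, 0], [0, 0, 0, 0]])

```text
time: 16.1
tool_pos: [0.5133, -0.1518, 0.0309]
tool_rot: [-0.027, 0.596, 0.803, -0.006]
contact_force: [1.0, 0.9, 0.4]
gripper_width: 0.269
```

Call:
step_arm(steps=[[0, 0, 2, 0], [0, 0, 1, 0], [0, 0, 1, 0]])

```text
time: 16.4
tool_pos: [0.5136, -0.1518, 0.0271]
tool_rot: [-0.026, 0.596, 0.803, -0.006]
contact_force: [-0.0, 0.2, -0.9]
gripper_width: 0.267
```

Call:
step_arm(steps=[[0, 0, 1, 0], [0, 0, 1, 0]])

```text
time: 16.6
tool_pos: [0.5137, -0.152, 0.0269]
tool_rot: [-0.027, 0.596, 0.803, -0.006]
contact_force: [-3.4, 1.1, 6.7]
gripper_width: 0.267
```

Call:
step_arm(steps=[[0, 0, 0, 0], [0, 0, 0, 0], [0, 0, 0, 0]], claw=55)

```text
time: 16.9
tool_pos: [0.5144, -0.1522, 0.0276]
tool_rot: [-0.026, 0.596, 0.803, -0.006]
contact_force: [-0.2, -0.4, -0.4]
gripper_width: 0.549
```

Call:
step_arm(steps=[[0, 0, -15, 0], [0, 0, -30, 0], [0, 0, -45, 0], [0, 0, -45, 0], [0, 0, -40, 0], [0, 0, -20, 0]])

```text
time: 17.5
tool_pos: [0.5215, -0.1554, 0.2291]
tool_rot: [-0.03, 0.596, 0.803, -0.007]
contact_force: [1.6, 0.4, 0.6]
gripper_width: 0.554
```

```bash
python3 -c "
from h import *
plan(.581,.366,.22,90,45)"
```

```text
pos [ 0.5215 -0.1554  0.2291] jaw 16.9 q [-0.43 -0.1   1.77 -0.    1.53 -0.72] F [1.6 0.4 0.6] grip 0.554 t 17.5
shift in present tool axes [481.3 208.6  18.8] turn -73.1 rows 12
tilt [-0.056  0.025]
[40.1, 17.4, 1.6, -6.09],[38.0, 21.5, 1.6, -6.09],[35.5, 25.5, 1.6, -6.09],[32.6, 29.1, 1.6, -6.09],[29.4, 32.4, 1.6, -6.09],[25.8, 35.3, 1.6, -6.09],[21.9, 37.9, 1.6, -6.09],[17.7, 40.0, 1.6, -6.09],[13.4, 41.6, 1.6, -6.09],[8.9, 42.8, 1.6, -6.09],[4.3, 43.5, 1.6, -6.09],[-0.3, 43.7, 1.6, -6.09],
```

```bash
python3 -c "
from h import *
plan(.581,.366,.22,-44,45)"
```

```text
pos [ 0.5215 -0.1554  0.2291] jaw 16.9 q [-0.43 -0.1   1.77 -0.    1.53 -0.72] F [1.6 0.4 0.6] grip 0.554 t 17.5
shift in present tool axes [481.3 208.6  18.8] turn 60.9 rows 12
tilt [-0.056  0.025]
[40.1, 17.4, 1.6, 5.07],[41.5, 13.8, 1.6, 5.07],[42.5, 10.0, 1.6, 5.07],[43.3, 6.2, 1.6, 5.07],[43.6, 2.4, 1.6, 5.07],[43.7, -1.5, 1.6, 5.07],[43.4, -5.3, 1.6, 5.07],[42.7, -9.2, 1.6, 5.07],[41.8, -12.9, 1.6, 5.07],[40.5, -16.5, 1.6, 5.07],[38.8, -20.1, 1.6, 5.07],[36.9, -23.4, 1.6, 5.07],
```

Call:
step_arm(steps=[[30, 13, 1, 4], [41, 15, 1, 5], [42, 11, 1, 5], [43, 7, 1, 5], [43, 3, 1, 5], [43, -1, 1, 5], [43, -5, 1, 5], [42, -9, 1, 5]], claw=100)

```text
time: 18.3
tool_pos: [0.5681, 0.1836, 0.2455]
tool_rot: [-0.016, 0.84, 0.542, -0.007]
contact_force: [0.5, 0.2, -0.1]
gripper_width: 0.998
```

```bash
python3 -c "
from h import *
plan(.581,.366,.2,-44,45)"
```

```text
pos [0.5681 0.1836 0.2455] jaw -24.4 q [ 0.18 -0.01  1.65  0.02  1.52  0.6 ] F [ 0.5  0.2 -0.1] grip 0.998 t 18.3
shift in present tool axes [171.3 -61.9  48.5] turn 19.6 rows 5
tilt [-0.029  0.019]
[34.3, -12.4, 9.7, 3.93],[33.3, -14.7, 9.7, 3.93],[32.2, -16.9, 9.7, 3.93],[31.0, -19.1, 9.7, 3.93],[29.6, -21.2, 9.7, 3.93],
```

Call:
step_arm(steps=[[36, -12, 8, 4], [35, -14, 10, 4], [32, -17, 10, 4], [25, -15, 10, 4], [12, -8, 8, 3], [4, -3, 4, 0], [0, 0, 0, 0]])

```text
time: 19.0
tool_pos: [0.5834, 0.3573, 0.2057]
tool_rot: [-0.014, 0.919, 0.393, -0.005]
contact_force: [0.1, 0.4, -0.3]
gripper_width: 1.0
```

```bash
python3 -c "
from h import *
plan(.581,.366,.08,-44,25)"
```

```text
pos [0.5834 0.3573 0.2057] jaw -43.7 q [0.43 0.21 1.49 0.03 1.46 1.19] F [ 0.1  0.4 -0.3] grip 1.0 t 19.0
shift in present tool axes [  4.5  -3.9 125.8] turn 0.3 rows 6
tilt [-0.021  0.022]
[0.7, -0.7, 21.0, 0.05],[0.7, -0.7, 21.0, 0.05],[0.7, -0.7, 21.0, 0.05],[0.7, -0.7, 21.0, 0.05],[0.7, -0.7, 21.0, 0.05],[0.7, -0.7, 21.0, 0.05],
```

Call:
step_arm(steps=[[1, -1, 20, 0], [1, -1, 35, 0], [1, 0, 35, 0], [0, 0, 30, 0], [0, 0, 18, 0], [0, 0, 8, 0], [0, 0, 0, 0]])

```text
time: 19.7
tool_pos: [0.5874, 0.3596, 0.0657]
tool_rot: [-0.013, 0.919, 0.393, 0.001]
contact_force: [0.4, -0.1, 0.6]
gripper_width: 0.997
```

```bash
python3 -c "
from h import *
plan(.581,.366,.016,-44,25)"
```

```text
pos [0.5874 0.3596 0.0657] jaw -43.7 q [0.43 0.34 1.58 0.03 1.22 1.18] F [ 0.4 -0.1  0.6] grip 0.997 t 19.7
shift in present tool axes [-0.4 -7.9 49.9] turn 0.3 rows 3
tilt [-0.008  0.025]
[-0.1, -2.6, 16.6, 0.11],[-0.2, -2.6, 16.6, 0.11],[-0.2, -2.6, 16.6, 0.11],
```

Call:
step_arm(steps=[[0, -4, 2, 0], [0, -4, 14, 0], [0, -1, 15, 0], [0, 0, 12, 0], [0, 0, 5, 0], [0, 0, 0, 0]])

```text
time: 20.3
tool_pos: [0.5831, 0.3692, 0.0195]
tool_rot: [-0.013, 0.919, 0.393, 0.005]
contact_force: [-0.2, -0.9, -0.1]
gripper_width: 1.0
```

```bash
python3 -c "
from h import *
plan(.581,.366,.016,-44,25)"
```

```text
pos [0.5831 0.3692 0.0195] jaw -43.6 q [0.45 0.39 1.6  0.03 1.14 1.2 ] F [-0.2 -0.9 -0.1] grip 1.0 t 20.3
shift in present tool axes [-3.8  0.8  3.4] turn 0.4 rows 1
tilt [-0.     0.029]
[-3.8, 0.8, 3.4, 0.36],
```

Call:
step_arm(steps=[[-3, 1, 3, 0], [-1, 0, 1, 0], [0, 0, 0, 0]])

```text
time: 20.6
tool_pos: [0.5811, 0.3654, 0.0151]
tool_rot: [-0.013, 0.919, 0.393, 0.006]
contact_force: [0.4, 1.1, -0.4]
gripper_width: 1.0
```

Call:
step_arm(steps=[[0, 0, 0, 0], [0, 0, 0, 0], [0, 0, 0, 0], [0, 0, 0, 0], [0, 0, 0, 0]], claw=40)

```text
time: 21.1
tool_pos: [0.5821, 0.3657, 0.0166]
tool_rot: [-0.013, 0.919, 0.393, 0.007]
contact_force: [-0.2, 0.2, 0.0]
gripper_width: 0.636
```

Call:
step_arm(steps=[[0, 0, -15, 0], [0, 0, -35, 0], [0, 0, -45, 0], [0, 0, -45, 0], [0, 0, -35, 0], [0, 0, -15, 0], [0, 0, 0, 0]])

```text
time: 21.8
tool_pos: [0.5784, 0.3583, 0.2117]
tool_rot: [-0.013, 0.919, 0.393, 0.002]
contact_force: [0.4, 0.5, -2.8]
gripper_width: 0.635
```

Run:
```python
from h import *
from scipy.optimize import minimize
im,d=grab_frame("top"); im2,d2=grab_frame("scene")
W=cloud("top",d); X,Y,Z=W[...,0],W[...,1],W[...,2]
hsv=cv2.cvtColor(im,cv2.COLOR_RGB2HSV)
for nm,c,lo,hi,rn in(("blue",(.669,-.028),(95,90,60),(120,255,255),.033),("yellow",(.514,-.026),(20,90,60),(35,255,255),.039)):
    q=(cv2.inRange(hsv,lo,hi)>0)&(np.hypot(X-c[0],Y-c[1])<.065)
    zz=np.median(Z[q]); P=ray("top",np.argwhere(q)[:,::-1],.010)[:,:2]
    (a,b),r=cv2.minEnclosingCircle(P.astype(np.float32)); print(nm,q.sum(),"area r",np.sqrt(q.sum())*.0,"mean",P.mean(0),"encl",a,b,r)
    e=cv2.minAreaRect(P.astype(np.float32)); print(e)
    # rim vs nest depth
    N=q&(Z>.0095)&(Z<.02); rr=np.c_[X[N],Y[N]]
    def cost(p):
        s=np.hypot(*(rr-p).T); return np.sum(np.clip(rn-s,0,.01)**2+np.clip(s-.048,0,.01)**2)
    print("rimfit",minimize(cost,c,method="Nelder-Mead").x,N.sum())
# bottles
for nm,c,lo,hi in(("washcap",(.531,-.207),.06,.08),("oilcap",(.5135,-.151),.05,.066)):
    m=(np.hypot(X-c[0],Y-c[1])<.035)&(Z>lo)&(Z<hi); print(nm,m.sum(),np.median(X[m]),np.median(Y[m]),np.median(Z[m]))
plan(.669,-.028,.22,-44,45)
cv2.imwrite("pics/t4.png",cv2.resize(im[120:260,270:450,::-1],(720,560)))
cv2.imwrite("pics/s4.png",cv2.resize(im2[130:270,150:330,::-1],(720,560)))
```

```text
blue 1100 area r 0.0 mean [ 0.67118694 -0.02951487] encl 0.6718171834945679 -0.02874414250254631 0.05345926433801651
((0.6716108918190002, -0.029554352164268494), (0.10121086239814758, 0.10341005027294159), 83.19437408447266)
rimfit [ 0.67223687 -0.027888  ] 413
yellow 1170 area r 0.0 mean [ 0.51203453 -0.02673701] encl 0.5130730867385864 -0.026056524366140366 0.052323292940855026
((0.5127175450325012, -0.026310406625270844), (0.1009131595492363, 0.10229375213384628), 83.72640991210938)
rimfit [ 0.51238905 -0.02653454] 284
washcap 104 0.5277094783020705 -0.20431858816434526 0.07017880796566078
oilcap 49 0.5114583830725625 -0.15183430183926494 0.05722902580208977
pos [0.5771 0.3578 0.2079] jaw -43.7 q [0.43 0.19 1.5  0.03 1.45 1.19] F [ 1.6 -0.1 -3.7] grip 0.637 t 21.9
shift in present tool axes [-215.5  332.4  -22.2] turn 0.3 rows 9
tilt [-0.012  0.023]
[-23.9, 36.9, -2.5, 0.04],[-23.9, 37.0, -2.5, 0.04],[-23.9, 37.0, -2.5, 0.04],[-23.9, 37.0, -2.5, 0.04],[-23.8, 37.0, -2.5, 0.04],[-23.8, 37.0, -2.5, 0.04],[-23.8, 37.0, -2.5, 0.04],[-23.8, 37.0, -2.5, 0.04],[-23.7, 37.1, -2.5, 0.04],
```

View pics/t4.png

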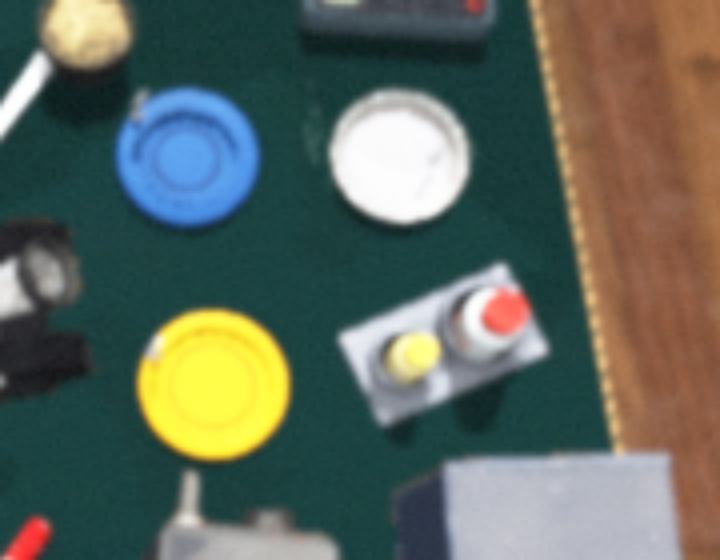

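The top view shows both bottles standing in their right cups, red at (490,320) and yellow at (410,357), with cap heights as expected. Blue stand centre is about (.671,-.029).

Call:
step_arm(steps=[[-15, 22, -4, 0], [-24, 37, -4, 0], [-24, 37, -4, 0], [-24, 37, -4, 0], [-24, 37, -4, 0], [-24, 37, -4, 0], [-24, 37, -4, 0], [-24, 37, -4, 0]])

```text
time: 22.7
tool_pos: [0.6437, 0.0243, 0.1996]
tool_rot: [-0.02, 0.917, 0.398, -0.023]
contact_force: [0.6, 0.4, -1.9]
gripper_width: 0.638
```

```bash
python3 -c "
from h import *
plan(.671,-.029,.18,-44,40)"
```

```text
pos [0.6437 0.0243 0.1996] jaw -43.1 q [-0.08  0.15  1.56  0.01  1.49  0.67] F [ 0.6  0.4 -1.9] grip 0.638 t 22.7
shift in present tool axes [-19.8  57.3  17. ] turn 0.9 rows 2
tilt [-0.059  0.018]
[-9.9, 28.7, 8.5, 0.47],[-9.7, 28.8, 8.5, 0.47],
```

Call:
step_arm(steps=[[-7, 20, 5, 0], [-6, 17, 5, 0], [-4, 11, 4, 0], [-2, 6, 3, 0], [0, 2, 0, 0], [0, 0, 0, 0]])

```text
time: 23.3
tool_pos: [0.6671, -0.0319, 0.1657]
tool_rot: [-0.025, 0.917, 0.397, -0.031]
contact_force: [0.4, 0.2, -3.1]
gripper_width: 0.638
```

```bash
python3 -c "
from h import *
plan(.671,-.029,.07,-44,30)"
```

```text
pos [ 0.6671 -0.0319  0.1657] jaw -43.3 q [-0.16  0.25  1.51  0.01  1.46  0.59] F [ 0.4  0.2 -3.1] grip 0.638 t 23.3
shift in present tool axes [ 8.3  7.7 95.1] turn 0.7 rows 4
tilt [-0.077  0.022]
[2.1, 1.9, 23.8, 0.17],[2.1, 1.9, 23.8, 0.17],[2.1, 1.9, 23.8, 0.17],[2.1, 1.9, 23.8, 0.17],
```

Call:
step_arm(steps=[[2, 2, 30, 0], [2, 2, 35, 0], [2, 2, 25, 0], [1, 1, 10, 0], [0, 0, 0, 0]])

```text
time: 23.8
tool_pos: [0.6723, -0.0236, 0.0675]
tool_rot: [-0.024, 0.916, 0.4, -0.027]
contact_force: [0.5, 0.0, -2.5]
gripper_width: 0.636
```

```bash
python3 -c "
from h import *
plan(.671,-.029,.04,-44,30)"
```

```text
pos [ 0.6723 -0.0236  0.0675] jaw -42.9 q [-0.15  0.35  1.56  0.01  1.3   0.59] F [ 0.5  0.  -2.5] grip 0.636 t 23.8
shift in present tool axes [-4.   4.6 27.4] turn 1.1 rows 1
tilt [-0.069  0.022]
[-4.0, 4.6, 27.4, 1.12],
```

Call:
step_arm(steps=[[-3, 3, 8, 0], [-1, 2, 10, 0], [0, 0, 10, 0], [0, 0, 5, 0], [0, 0, 0, 0]])

```text
time: 24.3
tool_pos: [0.6742, -0.0295, 0.0374]
tool_rot: [-0.022, 0.916, 0.4, -0.024]
contact_force: [-0.4, 0.1, -2.3]
gripper_width: 0.64
```

```bash
python3 -c "
from h import *
plan(.672,-.0295,.0225,-44,30)
im,d=grab_frame('scene')
cv2.imwrite('pics/s5.png',cv2.resize(im[120:260,200:380,::-1],(720,560)))
im,d=grab_frame('top')
cv2.imwrite('pics/t5.png',cv2.resize(im[120:260,220:400,::-1],(720,560)))"
```

```text
pos [ 0.6742 -0.0295  0.0374] jaw -42.8 q [-0.16  0.38  1.57  0.01  1.25  0.58] F [-0.4  0.1 -2.3] grip 0.64 t 24.3
shift in present tool axes [-1.1 -0.7 15. ] turn 1.2 rows 1
tilt [-0.061  0.02 ]
[-1.1, -0.7, 15.0, 1.2],
```

View pics/s5.png

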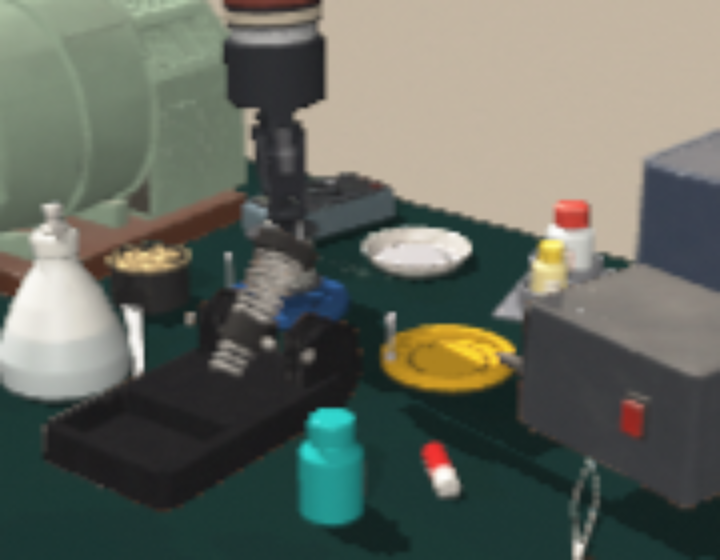

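The reel is above the blue nest and the guide at (228,270) is clear of the fingers. Both bottles stand upright.

Call:
step_arm(steps=[[-1, 0, 6, 0], [0, 0, 5, 0], [0, 0, 2, 0], [0, 0, 0, 0]])

```text
time: 24.8
tool_pos: [0.6739, -0.0302, 0.0253]
tool_rot: [-0.021, 0.916, 0.4, -0.023]
contact_force: [-0.8, 0.2, -2.5]
gripper_width: 0.637
```

Call:
step_arm(steps=[[0, 0, 1, 0], [0, 0, 1, 0]])

```text
time: 25.0
tool_pos: [0.6739, -0.0301, 0.0233]
tool_rot: [-0.021, 0.916, 0.401, -0.023]
contact_force: [-0.4, -0.6, -2.6]
gripper_width: 0.64
```

```bash
python3 -c "
from h import *
plan(.672,-.0295,.0205,-44,30)"
```

```text
pos [ 0.6739 -0.0301  0.0233] jaw -42.8 q [-0.16  0.4   1.58  0.01  1.22  0.58] F [-0.4 -0.6 -2.6] grip 0.64 t 25.0
shift in present tool axes [-0.8 -1.6  3. ] turn 1.2 rows 1
tilt [-0.058  0.02 ]
[-0.8, -1.6, 3.0, 1.21],
```

Call:
step_arm(steps=[[-1, -1, 1, 0], [0, 0, 1, 0]])

```text
time: 25.2
tool_pos: [0.6724, -0.0302, 0.0221]
tool_rot: [-0.021, 0.916, 0.401, -0.023]
contact_force: [-3.2, -0.3, 4.2]
gripper_width: 0.635
```

Call:
step_arm(steps=[[0, 0, 1, 0], [0, 0, 1, 0]])

```text
time: 25.4
tool_pos: [0.6724, -0.0302, 0.022]
tool_rot: [-0.021, 0.916, 0.401, -0.023]
contact_force: [-3.9, -0.3, 4.9]
gripper_width: 0.639
```

Call:
step_arm(steps=[[0, 0, 0, 0], [0, 0, 0, 0], [0, 0, 0, 0], [0, 0, 0, 0]], claw=90)

```text
time: 25.8
tool_pos: [0.6744, -0.0304, 0.0228]
tool_rot: [-0.019, 0.916, 0.401, -0.021]
contact_force: [0.1, -0.7, 0.3]
gripper_width: 0.9
```

Call:
step_arm(steps=[[0, 0, -12, 0], [0, 0, -20, 0], [0, 0, -25, 0], [0, 0, -25, 0], [0, 0, -25, 0], [0, 0, -25, 0], [0, 0, -25, 0], [0, 0, -20, 0]])

```text
time: 26.6
tool_pos: [0.6828, -0.0337, 0.2073]
tool_rot: [-0.02, 0.916, 0.401, -0.022]
contact_force: [0.3, -0.6, -0.2]
gripper_width: 0.9
```

```bash
python3 -c "
from h import *
plan(.377,.337,.21,-30,45)"
```

```text
pos [ 0.6828 -0.0337  0.2073] jaw -42.8 q [-0.16  0.24  1.45  0.01  1.51  0.58] F [ 0.3 -0.6 -0.2] grip 0.9 t 26.6
shift in present tool axes [  64.9 -475.6   22. ] turn -12.8 rows 11
tilt [-0.057  0.02 ]
[5.9, -43.2, 2.0, -1.16],[6.8, -43.1, 2.0, -1.16],[7.6, -43.0, 2.0, -1.16],[8.5, -42.8, 2.0, -1.16],[9.4, -42.6, 2.0, -1.16],[10.2, -42.4, 2.0, -1.16],[11.1, -42.2, 2.0, -1.16],[12.0, -42.0, 2.0, -1.16],[12.8, -41.7, 2.0, -1.16],[13.7, -41.4, 2.0, -1.16],[14.5, -41.2, 2.0, -1.16],
```

Call:
step_arm(steps=[[6, -35, 0, -1], [7, -45, 1, -1], [8, -45, 1, -1], [9, -45, 1, -1], [10, -45, 1, -1], [11, -45, 1, -1.5], [12, -45, 1, -1.5], [12, -45, 1, -1.5]], claw=100)

```text
time: 27.4
tool_pos: [0.4575, 0.2491, 0.231]
tool_rot: [-0.017, 0.881, 0.473, -0.009]
contact_force: [1.2, 1.1, -0.2]
gripper_width: 1.002
```

```bash
python3 -c "
from h import *
plan(.377,.337,.18,-30,45)"
```

```text
pos [0.4575 0.2491 0.231 ] jaw -33.5 q [ 0.34 -0.19  1.84  0.03  1.51  0.92] F [ 1.2  1.1 -0.2] grip 1.002 t 27.4
shift in present tool axes [  28.9 -113.6   55.3] turn -3.5 rows 3
tilt [-0.032  0.021]
[9.6, -37.9, 18.4, -1.16],[10.4, -37.7, 18.4, -1.16],[11.2, -37.4, 18.4, -1.16],
```

Inward moves bring the tilt down, as expected.

Call:
step_arm(steps=[[8, -32, 14, -1], [8, -32, 16, -1], [7, -26, 18, -1], [3, -12, 18, 0], [0, 0, 20, 0], [0, 0, 20, 0], [0, 0, 0, 0]])

```text
time: 28.1
tool_pos: [0.3764, 0.3371, 0.1356]
tool_rot: [-0.017, 0.865, 0.502, -0.001]
contact_force: [-0.1, -0.9, 0.0]
gripper_width: 0.997
```

```bash
python3 -c "
from h import *
plan(.377,.337,.06,-30,45)"
```

```text
pos [0.3764 0.3371 0.1356] jaw -29.7 q [ 0.56 -0.16  1.98  0.04  1.32  1.07] F [-0.1 -0.9  0. ] grip 0.997 t 28.1
shift in present tool axes [-1.1  2.9 75.6] turn 0.3 rows 2
tilt [-0.018  0.03 ]
[-0.5, 1.4, 37.8, 0.15],[-0.5, 1.4, 37.8, 0.15],
```

Call:
step_arm(steps=[[0, 2, 25, 0], [0, 1, 30, 0], [0, 0, 25, 0], [0, 0, 12, 0], [0, 0, 4, 0], [0, 0, 0, 0]])

```text
time: 28.7
tool_pos: [0.3841, 0.342, 0.0476]
tool_rot: [-0.018, 0.865, 0.502, 0.007]
contact_force: [-0.1, 0.8, -1.1]
gripper_width: 0.998
```

```bash
python3 -c "
from h import *
plan(.377,.337,.003,-30,45)
im,d=grab_frame('scene')
cv2.imwrite('pics/s6.png',cv2.resize(im[200:340,160:340,::-1],(720,560)))"
```

```text
pos [0.3841 0.342  0.0476] jaw -29.7 q [ 0.56 -0.03  2.03  0.04  1.13  1.07] F [-0.1  0.8 -1.1] grip 0.998 t 28.7
shift in present tool axes [-9.2 -2.6 44.4] turn 0.3 rows 2
tilt [-0.005  0.038]
[-4.6, -1.3, 22.2, 0.14],[-4.6, -1.3, 22.2, 0.14],
```

View pics/s6.png

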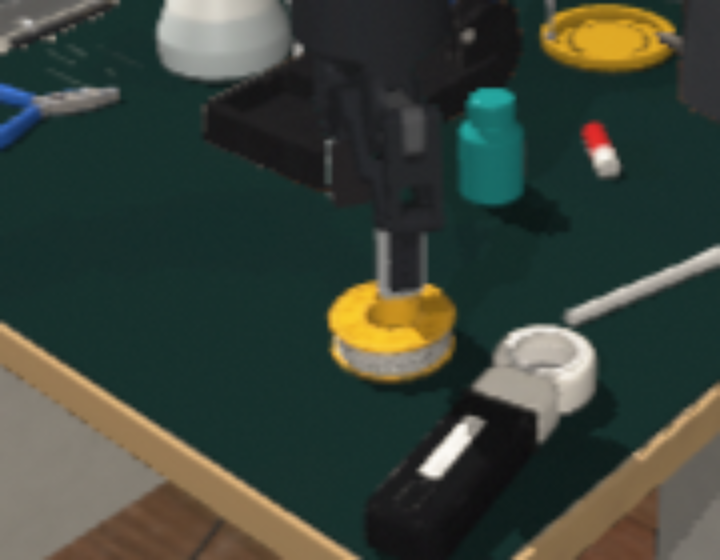

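The gripper is centred over the yellow reel at (392,320) and the magnifier is clear.

Call:
step_arm(steps=[[-5, -1, 2, 0], [-4, -1, 10, 0], [0, 0, 14, 0], [0, 0, 9, 0], [0, 0, 4, 0], [0, 0, 0, 0]])

```text
time: 29.35
tool_pos: [0.3795, 0.3376, 0.0089]
tool_rot: [-0.018, 0.865, 0.502, 0.011]
contact_force: [0.3, -0.0, 0.8]
gripper_width: 0.996
```

```bash
python3 -c "
from h import *
plan(.377,.337,.003,-30,45)"
```

```text
pos [0.3795 0.3376 0.0089] jaw -29.7 q [0.56 0.01 2.06 0.04 1.05 1.06] F [ 0.3 -0.   0.8] grip 0.996 t 29.35
shift in present tool axes [-2.  -1.7  5.9] turn 0.3 rows 1
tilt [0.001 0.041]
[-2.0, -1.7, 5.9, 0.28],
```

Call:
step_arm(steps=[[-2, -1, 4, 0], [0, 0, 1, 0], [0, 0, 0, 0]])

```text
time: 29.65
tool_pos: [0.3776, 0.3366, 0.0033]
tool_rot: [-0.018, 0.865, 0.502, 0.011]
contact_force: [0.2, -0.3, 0.1]
gripper_width: 0.997
```

Call:
step_arm(steps=[[0, 0, 0, 0], [0, 0, 0, 0], [0, 0, 0, 0], [0, 0, 0, 0], [0, 0, 0, 0]], claw=50)

```text
time: 30.15
tool_pos: [0.3787, 0.3372, 0.0051]
tool_rot: [-0.018, 0.865, 0.502, 0.012]
contact_force: [-0.1, 0.2, -1.3]
gripper_width: 0.719
```

Call:
step_arm(steps=[[0, 0, -10, 0], [0, 0, -20, 0], [0, 0, -30, 0], [0, 0, -35, 0], [0, 0, -35, 0], [0, 0, -35, 0], [0, 0, -25, 0], [0, 0, -10, 0]])

```text
time: 30.95
tool_pos: [0.3753, 0.3266, 0.2124]
tool_rot: [-0.018, 0.865, 0.502, 0.008]
contact_force: [-0.7, 0.5, -1.4]
gripper_width: 0.714
```

Run:
```python
from h import *
plan(.5125,-.0263,.21,-30,35)
im,d=grab_frame("top")
W=cloud("top",d); X,Y,Z=W[...,0],W[...,1],W[...,2]
m=(np.hypot(X-.671,Y+.029)<.035)&(Z>.035)
p=np.stack([X[m],Y[m]],1).astype(np.float32); print("grey",cv2.minEnclosingCircle(p),np.percentile(Z[m],[5,25,50,75,95]))
A=np.c_[X[m],Y[m],np.ones(m.sum())]; print("plane",np.linalg.lstsq(A,Z[m],rcond=None)[0])
cv2.imwrite("pics/t7.png",cv2.resize(im[120:280,230:436,::-1],(720,560)))
```

```text
pos [0.3753 0.3266 0.2124] jaw -29.7 q [ 0.55 -0.26  1.94  0.03  1.45  1.06] F [-0.7  0.5 -1.4] grip 0.714 t 30.95
shift in present tool axes [-238.2  294.   -11.7] turn 0.3 rows 11
tilt [-0.004  0.038]
[-21.7, 26.7, -1.1, 0.03],[-21.6, 26.7, -1.1, 0.03],[-21.6, 26.7, -1.1, 0.03],[-21.6, 26.8, -1.1, 0.03],[-21.6, 26.8, -1.1, 0.03],[-21.6, 26.8, -1.1, 0.03],[-21.6, 26.8, -1.1, 0.03],[-21.6, 26.8, -1.1, 0.03],[-21.6, 26.8, -1.1, 0.03],[-21.5, 26.8, -1.1, 0.03],[-21.5, 26.8, -1.1, 0.03],
grey ((0.6701860427856445, -0.02898189052939415), 0.028462452813982964) [0.04554172 0.04740277 0.04859998 0.04992374 0.05192167]
plane [-0.00262753  0.00271627  0.05042535]
```

View pics/t7.png

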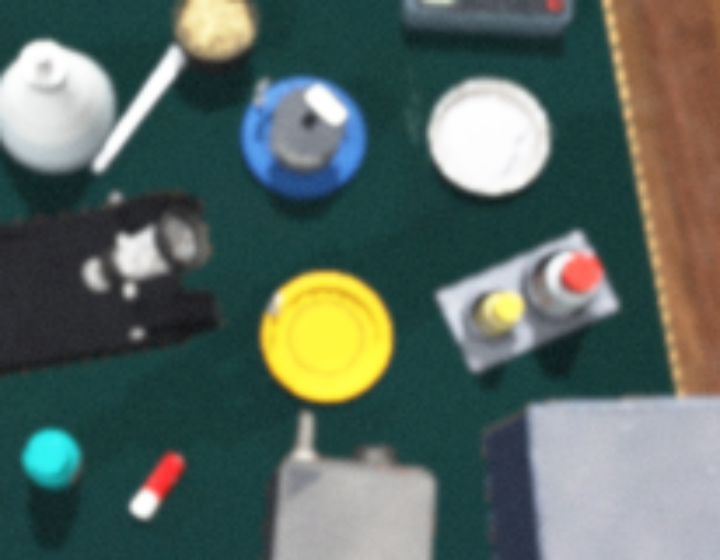

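The grey reel sits level in the blue nest at (308,128), top height 0.0486 as it should be. I'll carry the yellow reel over at moderate speed.

Call:
step_arm(steps=[[-15, 18, -2, 0], [-22, 27, -2, 0], [-22, 27, -2, 0], [-22, 27, -2, 0], [-22, 27, -2, 0], [-22, 27, -2, 0], [-22, 27, -2, 0], [-22, 27, -2, 0]])

```text
time: 31.8
tool_pos: [0.4688, 0.071, 0.2079]
tool_rot: [-0.021, 0.862, 0.506, 0.002]
contact_force: [1.0, 0.6, -1.6]
gripper_width: 0.713
```

Run:
```python
from h import *
plan(.5125,-.0263,.15,-30,30)
```

```text
pos [0.4688 0.071  0.2079] jaw -29.2 q [-0.03 -0.3   1.97  0.04  1.49  0.48] F [ 1.   0.6 -1.6] grip 0.713 t 31.8
shift in present tool axes [-65.   87.5  53.3] turn 0.8 rows 5
tilt [-0.018  0.038]
[-13.0, 17.5, 10.7, 0.16],[-12.9, 17.5, 10.7, 0.16],[-12.9, 17.6, 10.7, 0.16],[-12.8, 17.6, 10.7, 0.16],[-12.8, 17.7, 10.7, 0.16],
```

Call:
step_arm(steps=[[-13, 17, 2, 0], [-13, 17, 8, 0], [-13, 17, 10, 0], [-11, 15, 10, 0], [-7, 9, 10, 0], [-3, 4, 10, 0], [0, 0, 5, 0], [0, 0, 0, 0]])

```text
time: 32.6
tool_pos: [0.5028, -0.0241, 0.1343]
tool_rot: [-0.027, 0.864, 0.503, -0.005]
contact_force: [-0.7, -0.4, -1.0]
gripper_width: 0.714
```

Run:
```python
from h import *
plan(.5125,-.0263,.06,-30,30)
```

```text
pos [ 0.5028 -0.0241  0.1343] jaw -29.6 q [-0.21 -0.13  1.96  0.03  1.36  0.29] F [-0.7 -0.4 -1. ] grip 0.714 t 32.6
shift in present tool axes [ 1.5 13.3 73.8] turn 0.4 rows 3
tilt [-0.035  0.042]
[0.5, 4.4, 24.6, 0.14],[0.5, 4.4, 24.6, 0.14],[0.5, 4.4, 24.6, 0.14],
```

Call:
step_arm(steps=[[0, 4, 22, 0], [0, 4, 25, 0], [0, 3, 18, 0], [0, 0, 10, 0], [0, 0, 3, 0], [0, 0, 0, 0]])

```text
time: 33.2
tool_pos: [0.5117, -0.0226, 0.057]
tool_rot: [-0.025, 0.863, 0.505, -0.002]
contact_force: [-0.2, 0.9, -0.8]
gripper_width: 0.717
```

Run:
```python
from h import *
plan(.5125,-.0263,.03,-30,30)
```

```text
pos [ 0.5117 -0.0226  0.057 ] jaw -29.2 q [-0.21 -0.02  1.99  0.04  1.2   0.29] F [-0.2  0.9 -0.8] grip 0.717 t 33.2
shift in present tool axes [-3.4  3.7 26.8] turn 0.8 rows 1
tilt [-0.028  0.041]
[-3.4, 3.7, 26.8, 0.75],
```

Call:
step_arm(steps=[[-2, 2, 4, 0], [-1, 1, 9, 0], [0, 0, 10, 0], [0, 0, 6, 0], [0, 0, 2, 0], [0, 0, 0, 0]])

```text
time: 33.8
tool_pos: [0.514, -0.0259, 0.0261]
tool_rot: [-0.023, 0.863, 0.505, 0.0]
contact_force: [-0.2, -1.3, -1.2]
gripper_width: 0.72
```

Run:
```python
from h import *
plan(.5125,-.0263,.012,-30,30)
im,d=grab_frame('scene')
cv2.imwrite('pics/s8.png',cv2.resize(im[150:270,240:394,::-1],(720,560)))
```

```text
pos [ 0.514  -0.0259  0.0261] jaw -29.2 q [-0.21  0.03  2.    0.04  1.14  0.28] F [-0.2 -1.3 -1.2] grip 0.72 t 33.8
shift in present tool axes [-1.4 -0.6 14.1] turn 0.8 rows 1
tilt [-0.024  0.04 ]
[-1.4, -0.6, 14.1, 0.77],
```

View pics/s8.png

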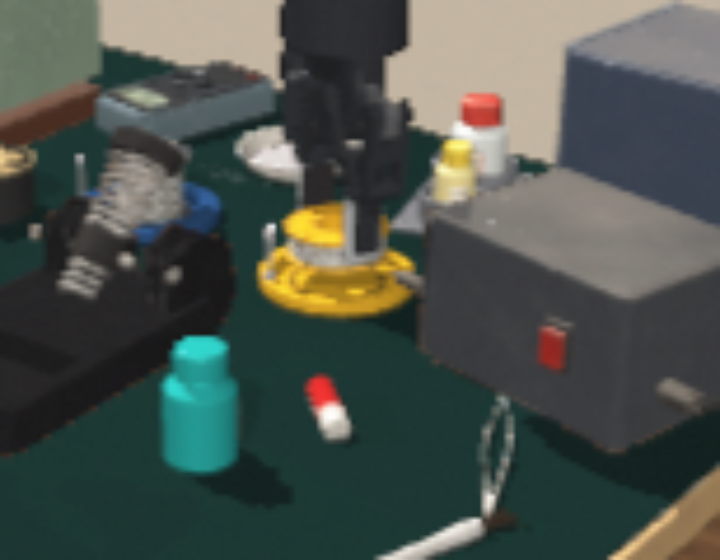

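The yellow reel is above its stand, level, and clear of the guide at (268,240). I'll lower it to contact.

Call:
step_arm(steps=[[-1, 0, 6, 0], [0, 0, 5, 0], [0, 0, 2, 0], [0, 0, 0, 0]])

```text
time: 34.25
tool_pos: [0.5137, -0.0264, 0.0127]
tool_rot: [-0.023, 0.863, 0.505, 0.0]
contact_force: [0.0, 0.1, -0.4]
gripper_width: 0.713
```

Call:
step_arm(steps=[[0, 0, 1, 0], [0, 0, 1, 0], [0, 0, 1, 0]])

```text
time: 34.55
tool_pos: [0.5139, -0.0263, 0.0098]
tool_rot: [-0.023, 0.863, 0.505, 0.001]
contact_force: [-0.4, -0.3, -0.8]
gripper_width: 0.713
```

Call:
step_arm(steps=[[0, 0, 1, 0], [0, 0, 1, 0]])

```text
time: 34.75
tool_pos: [0.514, -0.0264, 0.0089]
tool_rot: [-0.023, 0.862, 0.506, 0.0]
contact_force: [-6.5, 0.2, 11.1]
gripper_width: 0.72
```

Call:
step_arm(steps=[[0, 0, 0, 0], [0, 0, 0, 0], [0, 0, 0, 0], [0, 0, 0, 0]], claw=95)

```text
time: 35.15
tool_pos: [0.5151, -0.0266, 0.0098]
tool_rot: [-0.022, 0.862, 0.506, 0.001]
contact_force: [-0.5, -0.5, -0.0]
gripper_width: 0.95
```

Call:
step_arm(steps=[[0, 0, -12, 0], [0, 0, -20, 0], [0, 0, -25, 0], [0, 0, -25, 0], [0, 0, -25, 0], [0, 0, -25, 0], [0, 0, -20, 0], [0, 0, 0, 0]])

```text
time: 35.95
tool_pos: [0.5182, -0.0328, 0.1725]
tool_rot: [-0.021, 0.862, 0.506, 0.002]
contact_force: [0.4, -1.0, -0.5]
gripper_width: 0.947
```

Run:
```python
from h import *
for n in("top","scene"):
    im,d=grab_frame(n); W=cloud(n,d); X,Y,Z=W[...,0],W[...,1],W[...,2]
    hsv=cv2.cvtColor(im,cv2.COLOR_RGB2HSV)
    m=(np.hypot(X-.414,Y-.111)<.04)&(Z>.006)&(Z<.022)&(hsv[...,2]>90)
    P=np.c_[X[m],Y[m]].astype(np.float32); c=P.mean(0); 
    if m.sum()>10:
        w,v=np.linalg.eigh(np.cov((P-c).T)); print(n,"cell",m.sum(),cv2.minAreaRect(P),"mean",c,"long axis deg",np.degrees(np.arctan2(v[1,1],v[0,1]))%180)
    m=(np.hypot(X-.5125,Y+.0263)<.034)&(Z>.018)&(Z<.035)
    if m.sum()>10: print("yreel",cv2.minEnclosingCircle(np.c_[X[m],Y[m]].astype(np.float32)),np.median(Z[m]))
plan(.4145,.1115,.2)
```

```text
top cell 113 ((0.41597825288772583, 0.11233706772327423), (0.017827842384576797, 0.05404616892337799), 44.69975280761719) mean [0.41458264 0.11225396] long axis deg 138.06504304538294
yreel ((0.5147078633308411, -0.014251022599637508), 0.028378602117300034) 0.025640380308498578
scene cell 61 ((0.41439127922058105, 0.11375361680984497), (0.012627133168280125, 0.0509173646569252), 53.292762756347656) mean [0.41227955 0.1161238 ] long axis deg 140.68519170647667
yreel ((0.5122634172439575, -0.026903465390205383), 0.03310331329703331) 0.0232456862480776
pos [ 0.5163 -0.0324  0.1688] jaw -29.2 q [-0.22 -0.14  1.91  0.03  1.41  0.28] F [0.7 0.1 0.4] grip 0.95 t 36.05
shift in present tool axes [  76.5 -160.2  -23. ] turn 0 rows 4
tilt [-0.024  0.04 ]
[19.1, -40.0, -5.7, 0.0],[19.1, -40.0, -5.7, 0.0],[19.1, -40.0, -5.7, 0.0],[19.1, -40.0, -5.7, 0.0],
```

```bash
python3 -c "
from h import *
plan(.414,.112,.17,49,30)"
```

```text
pos [ 0.5163 -0.0324  0.1688] jaw -29.2 q [-0.22 -0.14  1.91  0.03  1.41  0.28] F [0.7 0.1 0.4] grip 0.95 t 36.05
shift in present tool axes [  76.  -159.6    7. ] turn -78.2 rows 10
tilt [-0.024  0.04 ]
[7.6, -16.0, 0.7, -7.82],[9.7, -14.8, 0.7, -7.82],[11.6, -13.3, 0.7, -7.82],[13.3, -11.6, 0.7, -7.82],[14.8, -9.7, 0.7, -7.82],[16.0, -7.6, 0.7, -7.82],[16.8, -5.4, 0.7, -7.82],[17.4, -3.0, 0.7, -7.82],[17.7, -0.6, 0.7, -7.82],[17.6, 1.8, 0.7, -7.82],
```

Call:
step_arm(steps=[[8, -16, -2, -8], [10, -16, -2, -8], [12, -14, -2, -8], [14, -12, -2, -8], [16, -10, -1, -8], [17, -8, -1, -8], [18, -5, -1, -8], [18, -3, -1, -8]], claw=45)

```text
time: 36.85
tool_pos: [0.4171, 0.0897, 0.1728]
tool_rot: [-0.033, 0.445, 0.895, 0.008]
contact_force: [0.7, 0.1, 0.4]
gripper_width: 0.451
```

```bash
python3 -c "
from h import *
plan(.414,.112,.14,49,30)"
```

```text
pos [0.4171 0.0897 0.1728] jaw 37.1 q [ 0.01 -0.38  2.09  0.04  1.48 -0.64] F [0.7 0.1 0.4] grip 0.451 t 36.85
shift in present tool axes [17.5 11.5 33.8] turn -11.9 rows 2
tilt [-0.051  0.043]
[8.7, 5.7, 16.9, -5.94],[8.1, 6.6, 16.9, -5.94],
```

Call:
step_arm(steps=[[7, 4, 5, -5], [6, 4, 10, -5], [3, 2, 15, -2], [0, 0, 15, 0], [0, 0, 5, 0], [0, 0, 0, 0]])

```text
time: 37.45
tool_pos: [0.4026, 0.1129, 0.1119]
tool_rot: [-0.04, 0.342, 0.939, 0.008]
contact_force: [0.6, -1.1, 0.3]
gripper_width: 0.453
```

```bash
python3 -c "
from h import *
plan(.414,.112,.06,49,30)"
```

```text
pos [0.4026 0.1129 0.1119] jaw 50.0 q [ 0.06 -0.33  2.16  0.05  1.37 -0.82] F [ 0.6 -1.1  0.3] grip 0.453 t 37.45
shift in present tool axes [-13.4   7.2  50.9] turn 1.0 rows 2
tilt [-0.069  0.042]
[-6.7, 3.6, 25.4, 0.49],[-6.7, 3.7, 25.4, 0.49],
```

Call:
step_arm(steps=[[-6, 4, 12, 0], [-6, 4, 18, 0], [-3, 1, 18, 0], [0, 0, 12, 0], [0, 0, 4, 0], [0, 0, 0, 0]])

```text
time: 38.05
tool_pos: [0.4167, 0.1124, 0.0456]
tool_rot: [-0.039, 0.343, 0.939, 0.008]
contact_force: [0.6, -0.2, -0.3]
gripper_width: 0.45
```

```bash
python3 -c "
from h import *
plan(.414,.112,.006,49,30)
im,d=grab_frame('scene')
cv2.imwrite('pics/s9.png',cv2.resize(im[180:270,250:366,::-1],(720,560)))"
```

```text
pos [0.4167 0.1124 0.0456] jaw 49.9 q [ 0.06 -0.19  2.17  0.05  1.22 -0.83] F [ 0.6 -0.2 -0.3] grip 0.45 t 38.05
shift in present tool axes [-1.3 -1.6 39.7] turn 0.9 rows 2
tilt [-0.068  0.042]
[-0.7, -0.8, 19.8, 0.44],[-0.7, -0.8, 19.8, 0.44],
```

View pics/s9.png

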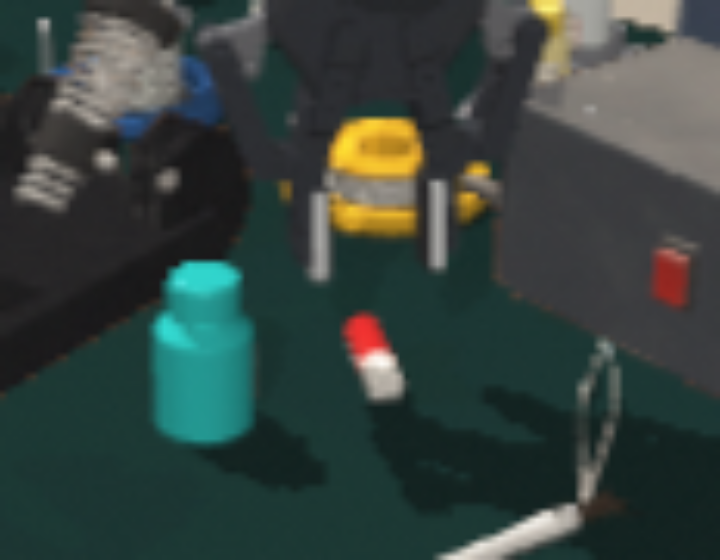

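The fingers straddle the cell at (373,355) and the turquoise bottle is clear.

Call:
step_arm(steps=[[-1, -1, 8, 0], [0, 0, 12, 0], [0, 0, 10, 0], [0, 0, 7, 0], [0, 0, 3, 0], [0, 0, 0, 0]])

```text
time: 38.7
tool_pos: [0.4154, 0.1128, 0.0044]
tool_rot: [-0.037, 0.343, 0.939, 0.009]
contact_force: [-0.4, 0.2, -0.1]
gripper_width: 0.448
```

```bash
python3 -c "
from h import *
plan(.414,.112,.005,49,30)"
```

```text
pos [0.4154 0.1128 0.0044] jaw 49.9 q [ 0.06 -0.12  2.19  0.05  1.13 -0.83] F [-0.4  0.2 -0.1] grip 0.448 t 38.7
shift in present tool axes [ 0.6 -1.5 -0.6] turn 0.9 rows 1
tilt [-0.064  0.042]
[0.6, -1.5, -0.6, 0.9],
```

Call:
step_arm(steps=[[0, -1, -1, 0], [0, 0, 0, 0], [0, 0, 0, 0], [0, 0, 0, 0], [0, 0, 0, 0], [0, 0, 0, 0]], claw=5)

```text
time: 39.3
tool_pos: [0.4159, 0.112, 0.0068]
tool_rot: [-0.036, 0.343, 0.939, 0.009]
contact_force: [0.8, 0.5, 0.2]
gripper_width: 0.148
```

Call:
step_arm(steps=[[0, 0, -10, 0], [0, 0, -20, 0], [0, 0, -30, 0], [0, 0, -30, 0], [0, 0, -30, 0], [0, 0, -30, 0], [0, 0, -25, 0], [0, 0, -10, 0]])

```text
time: 40.1
tool_pos: [0.4257, 0.1037, 0.2005]
tool_rot: [-0.038, 0.343, 0.939, 0.009]
contact_force: [-0.3, -0.2, -0.2]
gripper_width: 0.148
```

```bash
python3 -c "
from h import *
plan(.6545,-.1715,.2,49,30)
im,d=grab_frame('scene')
cv2.imwrite('pics/s10.png',cv2.resize(im[140:230,250:366,::-1],(720,560)))"
```

```text
pos [0.4257 0.1037 0.2005] jaw 49.9 q [ 0.04 -0.36  2.03  0.04  1.53 -0.83] F [-0.3 -0.2 -0.2] grip 0.148 t 40.1
shift in present tool axes [-351.3  -63.2  -25.9] turn 0.9 rows 12
tilt [-0.065  0.042]
[-29.3, -5.3, -2.2, 0.08],[-29.3, -5.2, -2.2, 0.08],[-29.3, -5.2, -2.2, 0.08],[-29.3, -5.2, -2.2, 0.08],[-29.3, -5.1, -2.2, 0.08],[-29.3, -5.1, -2.2, 0.08],[-29.3, -5.0, -2.2, 0.08],[-29.3, -5.0, -2.2, 0.08],[-29.3, -5.0, -2.2, 0.08],[-29.3, -4.9, -2.2, 0.08],[-29.3, -4.9, -2.2, 0.08],[-29.3, -4.8, -2.2, 0.08],
```

View pics/s10.png

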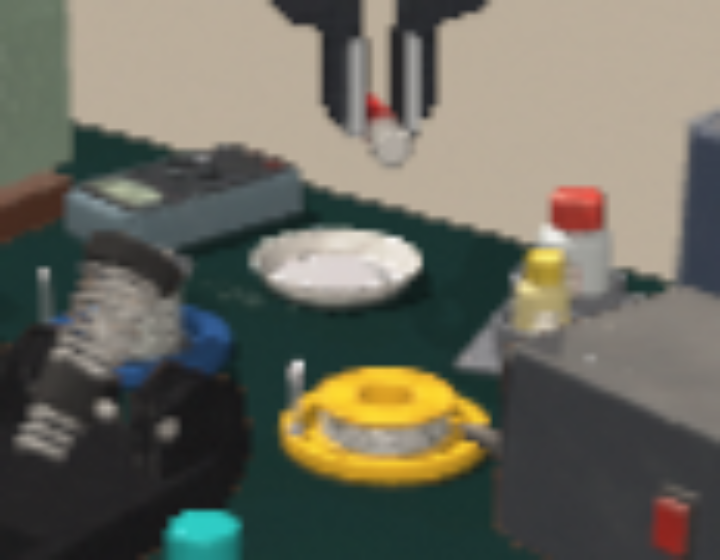

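The cell is held at (385,130). The yellow reel sits flat in its stand.

Call:
step_arm(steps=[[-18, -3, 0, 0], [-30, -5, 0, 0], [-30, -5, 0, 0], [-30, -5, 0, 0], [-30, -5, 0, 0], [-30, -5, 0, 0], [-30, -5, 0, 0], [-30, -5, 0, 0]])

```text
time: 40.95
tool_pos: [0.5748, -0.0743, 0.174]
tool_rot: [-0.043, 0.34, 0.939, 0.009]
contact_force: [-0.4, 0.3, 0.1]
gripper_width: 0.15
```

```bash
python3 -c "
from h import *
plan(.6545,-.1715,.14,49,25)"
```

```text
pos [ 0.5748 -0.0743  0.174 ] jaw 50.3 q [-0.27  0.04  1.72  0.02  1.46 -1.15] F [-0.4  0.3  0.1] grip 0.15 t 40.95
shift in present tool axes [-125.9  -23.3   23.4] turn 1.3 rows 6
tilt [-0.075  0.046]
[-21.0, -3.9, 3.9, 0.21],[-21.0, -3.8, 3.9, 0.21],[-21.0, -3.7, 3.9, 0.21],[-21.0, -3.7, 3.9, 0.21],[-21.0, -3.6, 3.9, 0.21],[-21.1, -3.5, 3.9, 0.21],
```

Call:
step_arm(steps=[[-21, -4, 0, 0], [-21, -4, 0, 0], [-21, -4, 2, 0], [-21, -4, 4, 0], [-17, -4, 6, 0], [-9, -2, 8, 0], [-4, -1, 8, 0], [0, 0, 0, 0]])

```text
time: 41.75
tool_pos: [0.6418, -0.1676, 0.119]
tool_rot: [-0.054, 0.341, 0.938, 0.009]
contact_force: [-0.1, -0.1, -1.1]
gripper_width: 0.147
```

```bash
python3 -c "
from h import *
plan(.6545,-.1715,.06,49,25)"
```

```text
pos [ 0.6418 -0.1676  0.119 ] jaw 50.1 q [-0.37  0.3   1.54  0.02  1.42 -1.25] F [-0.1 -0.1 -1.1] grip 0.147 t 41.75
shift in present tool axes [-18.5   6.3  57.2] turn 1.1 rows 3
tilt [-0.095  0.053]
[-6.2, 2.1, 19.1, 0.36],[-6.1, 2.1, 19.1, 0.36],[-6.1, 2.2, 19.1, 0.36],
```

Call:
step_arm(steps=[[-6, 2, 12, 0], [-6, 2, 20, 0], [-4, 2, 20, 0], [-1, 0, 12, 0], [0, 0, 3, 0], [0, 0, 0, 0]])

```text
time: 42.35
tool_pos: [0.6521, -0.1672, 0.0466]
tool_rot: [-0.054, 0.34, 0.939, 0.009]
contact_force: [-0.6, 0.3, 0.1]
gripper_width: 0.15
```

```bash
python3 -c "
from h import *
plan(.6545,-.1715,.03,49,25)"
```

```text
pos [ 0.6521 -0.1672  0.0466] jaw 50.2 q [-0.37  0.39  1.54  0.02  1.31 -1.25] F [-0.6  0.3  0.1] grip 0.15 t 42.35
shift in present tool axes [-6.4 -1.4 16. ] turn 1.2 rows 1
tilt [-0.095  0.054]
[-6.4, -1.4, 16.0, 1.24],
```

Call:
step_arm(steps=[[-4, -1, 6, 0], [-2, 0, 8, 0], [0, 0, 8, 0], [0, 0, 5, 0], [0, 0, 0, 0]])

```text
time: 42.85
tool_pos: [0.6552, -0.1712, 0.0198]
tool_rot: [-0.052, 0.34, 0.939, 0.009]
contact_force: [0.6, 0.1, 0.1]
gripper_width: 0.146
```

Run:
```python
from h import *
plan(.6545,-.1715,.013,49,25)
im,d=grab_frame('scene'); im2,d2=grab_frame('top')
a=cv2.resize(im[150:220,250:340,::-1],(400,311),interpolation=cv2.INTER_CUBIC);b=cv2.resize(im2[120:190,330:420,::-1],(400,311),interpolation=cv2.INTER_CUBIC)
cv2.imwrite('pics/s11.png',np.hstack([a,b]))
```

```text
pos [ 0.6552 -0.1712  0.0198] jaw 50.2 q [-0.37  0.43  1.54  0.02  1.27 -1.25] F [0.6 0.1 0.1] grip 0.146 t 42.85
shift in present tool axes [-0.3 -0.5  6.8] turn 1.2 rows 1
tilt [-0.091  0.052]
[-0.3, -0.5, 6.8, 1.24],
```

View pics/s11.png

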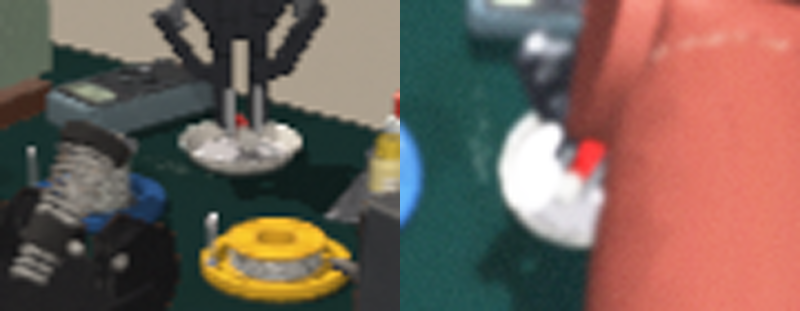

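The cell is centred over the dish. Lowering to contact.

Call:
step_arm(steps=[[0, 0, 3, 0], [0, 0, 2, 0], [0, 0, 1, 0], [0, 0, 0, 0]])

```text
time: 43.35
tool_pos: [0.6558, -0.1713, 0.0153]
tool_rot: [-0.05, 0.34, 0.939, 0.009]
contact_force: [-0.3, -0.2, -0.9]
gripper_width: 0.151
```

Call:
step_arm(steps=[[0, 0, 1, 0], [0, 0, 1, 0]])

```text
time: 43.55
tool_pos: [0.6559, -0.1713, 0.0135]
tool_rot: [-0.05, 0.34, 0.939, 0.009]
contact_force: [-0.4, -0.4, 0.4]
gripper_width: 0.148
```

Call:
step_arm(steps=[[0, 0, 1, 0], [0, 0, 1, 0], [0, 0, 1, 0]])

```text
time: 43.85
tool_pos: [0.6557, -0.1711, 0.0104]
tool_rot: [-0.05, 0.34, 0.939, 0.009]
contact_force: [0.0, -0.4, -1.3]
gripper_width: 0.15
```

Call:
step_arm(steps=[[0, 0, 1, 0], [0, 0, 1, 0]])

```text
time: 44.05
tool_pos: [0.6556, -0.171, 0.0091]
tool_rot: [-0.05, 0.34, 0.939, 0.009]
contact_force: [-4.1, 0.9, 7.2]
gripper_width: 0.145
```

Contact. Releasing with a modest opening, then lifting.

Call:
step_arm(steps=[[0, 0, 0, 0], [0, 0, 0, 0], [0, 0, 0, 0]], claw=32)

```text
time: 44.35
tool_pos: [0.6559, -0.1711, 0.0092]
tool_rot: [-0.049, 0.34, 0.939, 0.009]
contact_force: [0.3, -0.5, -0.1]
gripper_width: 0.324
```

Call:
step_arm(steps=[[0, 0, -8, 0], [0, 0, -15, 0], [0, 0, -25, 0], [0, 0, -25, 0], [0, 0, -25, 0], [0, 0, -25, 0], [0, 0, -25, 0], [0, 0, -20, 0]])

```text
time: 45.15
tool_pos: [0.67, -0.1796, 0.1865]
tool_rot: [-0.051, 0.34, 0.939, 0.009]
contact_force: [1.0, 0.6, -0.2]
gripper_width: 0.322
```

```bash
python3 -c "
from h import *
plan(.50,.20,.22,49,40)"
```

```text
pos [ 0.67   -0.1796  0.1865] jaw 50.2 q [-0.38  0.3   1.41  0.02  1.53 -1.25] F [ 1.   0.6 -0.2] grip 0.322 t 45.15
shift in present tool axes [375.3 182.5   1.2] turn 1.2 rows 11
tilt [-0.089  0.051]
[34.1, 16.6, 0.1, 0.11],[34.1, 16.5, 0.1, 0.11],[34.2, 16.5, 0.1, 0.11],[34.2, 16.4, 0.1, 0.11],[34.2, 16.3, 0.1, 0.11],[34.3, 16.3, 0.1, 0.11],[34.3, 16.2, 0.1, 0.11],[34.3, 16.1, 0.1, 0.11],[34.4, 16.1, 0.1, 0.11],[34.4, 16.0, 0.1, 0.11],[34.4, 15.9, 0.1, 0.11],
```

Call:
step_arm(steps=[[20, 10, -3, 0], [34, 16, -3, 0], [34, 16, -3, 0], [34, 16, -2, 0], [34, 16, -2, 0], [34, 16, -2, 0], [20, 10, 0, 0], [0, 0, 0, 0]])

```text
time: 45.95
tool_pos: [0.5765, 0.0351, 0.2405]
tool_rot: [-0.037, 0.341, 0.939, 0.011]
contact_force: [0.2, -1.5, 0.1]
gripper_width: 0.321
```

Run:
```python
from h import *
im,d=grab_frame("top"); grab_frame("scene"); W=cloud("top",d); X,Y,Z=W[...,0],W[...,1],W[...,2]
def rep(n,c,r,lo,hi):
    m=(np.hypot(X-c[0],Y-c[1])<r)&(Z>lo)&(Z<hi)
    p=np.c_[X[m],Y[m]].astype(np.float32)
    if len(p)<5: return print(n,len(p))
    A=np.c_[p-p.mean(0),np.ones(len(p))]; print(n,len(p),"circ",np.round(np.hstack(cv2.minEnclosingCircle(p)),4),"rect",np.round(np.hstack(cv2.minAreaRect(p)),3),"z,slope",np.round(np.linalg.lstsq(A,Z[m],rcond=None)[0],3))
rep("grey",(.671,-.029),.035,.040,.06); rep("yel",(.5125,-.0263),.034,.020,.035)
rep("wash",(.531,-.207),.03,.062,.08); rep("oil",(.5135,-.151),.025,.05,.066)
m=(np.hypot(X-.6545,Y+.1715)<.034)
hsv=cv2.cvtColor(im,cv2.COLOR_RGB2HSV)
rep("cell",(.6545,-.1715),.032,.012,.03)
red=m&(hsv[...,1]>120)&((hsv[...,0]<10)|(hsv[...,0]>170)); print("red",red.sum(),np.nanmedian(W[red],0))
print(state()["tool_pos"],state()["contact_force"],state()["time"])
cv2.imwrite("pics/t12.png",cv2.resize(im[120:260,270:450,::-1],(720,560)))
```

```text
grey 0
yel 0
wash 104 circ [ 0.5288 -0.2056  0.0142] rect [ 5.2800e-01 -2.0600e-01  2.6000e-02  2.6000e-02  8.1571e+01] z,slope [ 0.071 -0.056  0.07 ]
oil 48 circ [ 0.5111 -0.1537  0.0101] rect [ 5.1100e-01 -1.5300e-01  1.8000e-02  1.8000e-02  7.2927e+01] z,slope [ 0.085 -0.018  0.057]
cell 0
red 0 [nan nan nan]
[0.577512   0.03293546 0.24010193] [ 0.41464733 -0.57951432  0.43296884] 46.05
  return np.nanmean(a, axis, out=out, keepdims=keepdims)
```

View pics/t12.png

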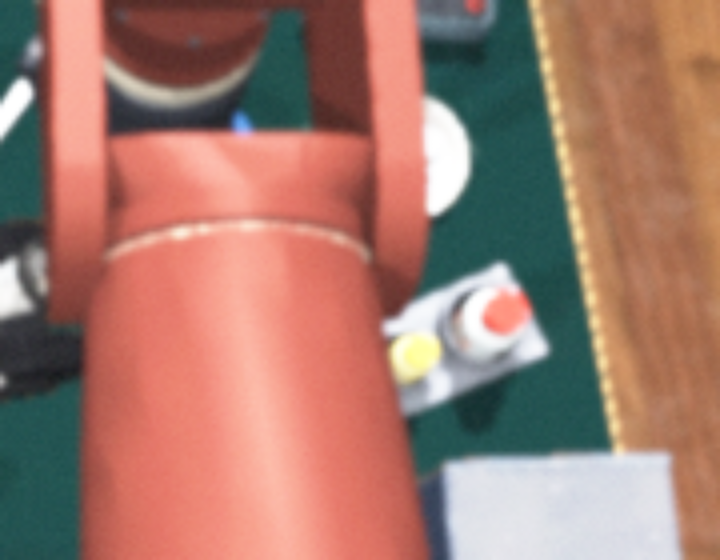

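The arm hides the targets, so I'll move it further left.

Call:
step_arm(steps=[[25, 30, 0, 0], [25, 34, 0, 0], [25, 34, 0, 0], [25, 34, 0, 0], [25, 34, 0, 0], [25, 34, 0, 0], [15, 20, 0, 0], [0, 0, 0, 0]])

```text
time: 46.85
tool_pos: [0.6033, 0.3061, 0.2522]
tool_rot: [-0.034, 0.351, 0.936, 0.009]
contact_force: [0.1, 0.3, 1.4]
gripper_width: 0.319
```

Run:
```python
from h import *
im,d=grab_frame("top"); W=cloud("top",d); X,Y,Z=W[...,0],W[...,1],W[...,2]
def rep(n,c,r,lo,hi):
    m=(np.hypot(X-c[0],Y-c[1])<r)&(Z>lo)&(Z<hi)
    p=np.c_[X[m],Y[m]].astype(np.float32)
    if len(p)<5: return print(n,len(p))
    A=np.c_[p-p.mean(0),np.ones(len(p))]; print(n,len(p),"circ",np.round(np.hstack(cv2.minEnclosingCircle(p)),4),"rect",np.round(np.hstack(cv2.minAreaRect(p)),3),"z,slope",np.round(np.linalg.lstsq(A,Z[m],rcond=None)[0],3))
rep("grey",(.671,-.029),.035,.040,.06); rep("yel",(.5125,-.0263),.034,.020,.035)
rep("wash",(.531,-.207),.03,.062,.08); rep("oil",(.5135,-.151),.025,.05,.066)
rep("cell",(.6545,-.1715),.032,.013,.03)
print(state()["tool_pos"],state()["contact_force"],state()["time"])
cv2.imwrite("pics/t13.png",cv2.resize(im[120:260,270:450,::-1],(720,560)))
```

```text
grey 323 circ [ 0.6699 -0.0296  0.0282] rect [ 6.7000e-01 -3.0000e-02  5.3000e-02  5.4000e-02  8.2832e+01] z,slope [-0.009 -0.005  0.049]
yel 383 circ [ 0.5129 -0.0253  0.0321] rect [ 5.1300e-01 -2.6000e-02  6.0000e-02  6.2000e-02  8.2623e+01] z,slope [-0.     0.004  0.025]
wash 101 circ [ 0.5287 -0.2058  0.014 ] rect [ 5.2800e-01 -2.0600e-01  2.6000e-02  2.5000e-02  3.7819e+01] z,slope [ 0.077 -0.02   0.07 ]
oil 50 circ [ 0.512  -0.1532  0.0095] rect [ 5.1200e-01 -1.5300e-01  1.8000e-02  1.8000e-02  7.2177e+01] z,slope [ 0.101 -0.009  0.056]
cell 88 circ [ 0.6556 -0.1679  0.0252] rect [ 6.5400e-01 -1.7000e-01  1.4000e-02  5.0000e-02  5.0643e+01] z,slope [0.011 0.024 0.017]
[0.60343291 0.30465682 0.25197871] [-0.38761942 -0.49603494 -0.87410206] 46.9
```

View pics/t13.png

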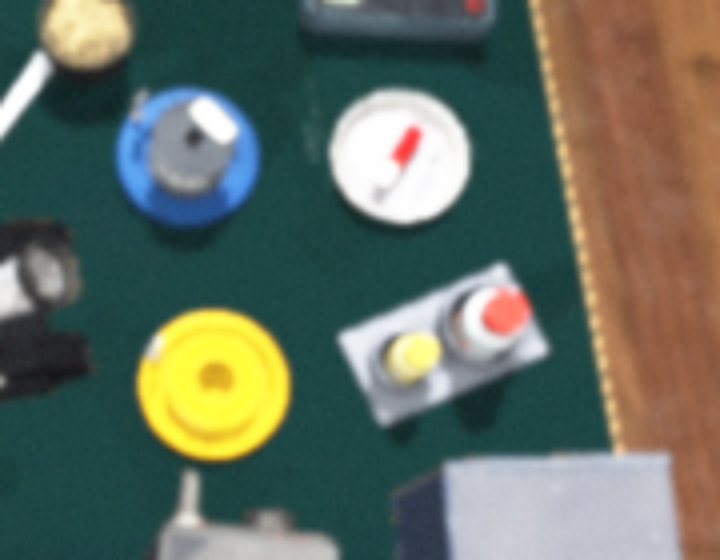

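Run:
```python
from h import *
d=np.load("top0.npz")["d"]; W=cloud("top",d); X,Y,Z=W[...,0],W[...,1],W[...,2]
for c,r,lo,hi in(((.481,.382),.03,.057,.075),((.399,.254),.025,.045,.061)):
    m=(np.hypot(X-c[0],Y-c[1])<r)&(Z>lo)&(Z<hi); A=np.c_[X[m]-c[0],Y[m]-c[1],np.ones(m.sum())]
    print(np.linalg.lstsq(A,Z[m],rcond=None)[0])
print(job_done())
```

```text
[0.00542182 0.02943967 0.06503884]
[0.02309635 0.0987587  0.05204506]
the job is handed in; nothing more can be done
None
```

All five items are in their places, done in the order you listed. I handed the job in at about 47 s with the gripper open and clear.

**Bottles:** The red-capped bottle is in the wide cup and the yellow-capped one in the narrow cup. Cap tops measured 70 mm and 56 mm high, which matches both standing on the cup floors.

**Reels:** The grey reel is in the blue stand and the yellow reel in the yellow stand. Both lie level and centred to about 1 mm, with tops at about 49 mm and 25 mm.

**Battery:** It lies flat in the dish about 2 mm from the centre, with its top at about 17 mm.

**Checks that were not clean:**
- **Tool lean:** The tool slowly picked up a lean, which its moves could not correct. It reached about 3.6° while carrying the bottles and about 6° with the battery.
- **Cap slopes:** The final plane fits over the two caps showed slopes of 0.08 and 0.10. The same check before moving gave 0.03 and 0.10, so I took this as edge noise on small caps. It doesn't fully rule out a slight lean.

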